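# Store polishing wheels on a spindle, click the keeper collar home, shut the cover

### The arm

A 6-joint arm with a two-finger parallel gripper is mounted at the origin on a cart in front of the work surface, level with it; the furniture and walls round the work are solid. World frame = base frame: x ahead of the robot, y to its left, z up, the work surface at z = 0. Lengths are in mm, angles in rad, forces in N, time in s.
With the tool pointing down it reaches from about 300 to 775 mm from the base axis. Payload 14.6 kg.
Tool frame: the origin (TCP) lies midway between the tips of the shut fingers; the grasp point (between the pads) lies manip.grasp_offset behind it (manip.grasp_offset is the distance from the TCP to the grasp point, in mm); z points along the fingers, y is the direction in which the jaws open and shut (so a half turn about z gives the same grasp; the last joint's range is limited). The gripper opens to 94 mm and grips with 3 to 60 N. Pads are 16 mm wide; open, the fingers measure 119 mm over their backs; the gripper's body (75 mm by 177 mm) begins 78 mm behind the grasp point.
Start: joints at [-1.248, 0.3, 1.521, -0, 1.321, -0.067], TCP at [208.994, -508.734, 205.446] pointing down, gripper open.
Joint ranges: [-3.03, 3.03], [-0.79, 2.21], [0.23, 2.52], [-1.04, 4.18], [0, 3.07], [-2.55, 2.55]. Speed limits (rad/s): [2.22, 2.22, 2.57, 3.14, 3.14, 3.14].

### API

Orientations are given as [roll, pitch, yaw] about the fixed x, y, z axes, in that order (R = Rz(yaw) Ry(pitch) Rx(roll)).
In Python, from cell import monitor, vision, order, manip gives the robot as it stands.
- The arm moves only by the shell command python3 -m jog 'ROWS' [FORCE]. ROWS is JSON, a list of rows, each a list of 7 numbers: the shift along the tool's x, y, z in cm, then the turn, a rotation vector about the tool's x, y, z in rad, then the opening in per cent of the stroke, from 0 (shut) to 100 (fully open). In form: [[tx, ty, tz, rx, ry, rz, jaw], ...]. A call has 1 to 8 rows; each row shifts and turns the commanded pose from where the row before left it, along the tool's axes as they then stand; what a row does not reach is not made up. A row lasts 1/10 s, in which the tool goes at most 50 mm and 8.59 degrees, less where a joint would pass 70% of its speed; a pose out of reach is approached as far as the arm can. A call is refused whole if a number of a shift passes 5 or a number of a turn 0.15, either way. A call with a gripper value outside its range is refused whole. The fingers move at their own pace and stop on an object; FORCE is the grip in N (left out, the last holds). Time passes only in rows, so rows that do not move let the fingers close. It gives the time, the measured TCP pose, the force and the opening at its end, in the units of the state.
- monitor.read_state(): the state, without advancing time (a new reading comes with each control period).
- vision.camera(name): name is "side" or "top"; returns a dict with "color" (400x640x3 uint8, blue, green, red), "fx", "fy", "cx", "cy" (pixels), "distortion" ([k1, k2, p1, p2, k3] as OpenCV has them; the pictures are not rectified), "cam_to_world" (4x4, takes a point from camera to world coordinates). Camera axes: x right, y down, z forward; pixel columns grow to the right and rows downward; lengths in mm; the calibration is good to about 2 mm. A picture is of the moment at which its call begins. There is no depth.
- order.sign_off(): hands the job in, once; it reports no verdict.
The state is a dict: "clock": time; "joints": joint angles; "qd": joint speeds; "effort": joint torques, N m; "eef_pos": TCP position; "eef_rot": TCP orientation; "wrist_force": force on the tool from outside, world axes, zero at the start; "moment": the same for the moment, N m; "finger_gap": finger opening in mm.
Only numpy, scipy, OpenCV 4.12 (cv2) and the standard library are available. Lean on these libraries where they do the work, as an engineer would, in place of code of your own. Each camera call takes 0.05 s, during which the arm holds its last target.

### The job

Put the polishing wheels away on the storage spindle: first the brass spacer, then every wheel that lies on the bench, coarsest at the bottom (black, then red, then green, then white; one may be missing). Then push the steel keeper collar down the spindle past its sprung balls until it clicks and sits fully home, and swing the clear dust cover fully shut; leave the loupe and the pot where they are.

Things in the scene. Friction and masses are not known exactly. Their poses are not given: they have to be found in the camera images.
- stand: storage stand fixed to the bench: blue plate 195 x 175 x 8 mm with an upright steel spindle. Origin on the spindle's axis at bench level (the plate reaches 65 mm to its -x side, 130 mm to +x), x points (to the robot's left) to the cover's hinge, z up. The spacer lies on the plate, 8 mm over the bench; spacer and four wheels fill the spindle to 56 mm
- spindle_tip (a point): tip of the spindle, on its axis, 92 mm over the bench, 5 mm in diameter. The nose widens to 12 mm at 84 mm over the bench; upper spindle 12 mm in diameter down to 61 mm; a cone widens it to 18 mm at 54 mm; below that 18 mm in diameter down to the plate
- detent (a point): point on the spindle's axis level with two brass sprung balls, 76 mm over the bench; they stand out on the +y and -y sides to 9.8 mm from the axis. The 21 mm bores of spacer and wheels pass them freely; the collar's 15 mm bore must be pushed past them, with about 9 N
- collar_home (a point): point on the spindle's axis where the collar's centre comes to rest, about 64.5 mm over the bench: its underside sits on the cone and the balls have sprung out again just above it
- spacer: brass spacer ring, 40 mm outside diameter, 21 mm bore, 8 mm high, 40 g; origin at its centre, z is its axis
- wheel_black: resin polishing wheel, black (coarsest) with a bare aluminium hub; a flat ring 54 mm outside diameter, 21 mm bore, 10 mm thick, 45 g; origin at its centre, z is its axis, up at the start; it may be absent
- wheel_red: resin polishing wheel, red (second) with a bare aluminium hub; a flat ring 54 mm outside diameter, 21 mm bore, 10 mm thick, 45 g; origin at its centre, z is its axis, up at the start; it may be absent
- wheel_green: resin polishing wheel, green (third) with a bare aluminium hub; a flat ring 54 mm outside diameter, 21 mm bore, 10 mm thick, 45 g; origin at its centre, z is its axis, up at the start; it may be absent
- wheel_white: resin polishing wheel, off-white (finest) with a bare aluminium hub; a flat ring 54 mm outside diameter, 21 mm bore, 10 mm thick, 45 g; origin at its centre, z is its axis, up at the start; it may be absent
- collar: keeper collar, a plain steel ring with a darker band, 34 mm outside diameter, 15 mm bore, 14 mm high, about 60 g, the same both ways up; origin at its centre, z is its axis
- cover (a joint): hinge of the clear dust cover, rad: 0 shut, 1.5 fully open (standing up on the left of the spindle). The hinge is stiff and the cover stays where it is left; about 2 to 3 N at the handle move it
- cover_handle (a point): middle of the orange bar handle of the cover, a round bar 9.6 mm in diameter and 84 mm long parallel to the stand's y axis, 49 mm off the front panel. Open, it is the topmost part, about 0.21 m over the bench; shut, it lies on the stand's other (-x) side, 81 mm over the bench, 195 mm to -x and 65 mm above the hinge line. The shut cover is 155 mm wide, its top 101 mm over the bench
- cover_hinge (a point): middle of the cover's hinge line (parallel to the stand's y axis), 105 mm beyond the spindle's axis and 16 mm over the bench
- loupe: folding loupe, 26 x 59 x 15 mm, lying on the bench; to be left alone
- polish_pot: white pot with a red lid, 57 mm in diameter, 60 mm high, standing near the back of the bench where a wire shelf hangs 0.35 m over the bench (its front edge at x = 0.67 m, all along the bench); to be left alone

How it is judged:
By the outcome, as a careful person would: the job done as asked, in the order asked, and still so for the second after the job is handed in, with the robot touching nothing.
Of wheel_black, wheel_red, wheel_green, wheel_white only 3 to 4 are there at a start; the rules pass over those that are not, and their reading is None.
At some moment in a run one of spacer, collar, wheel_black, wheel_red, wheel_green, wheel_white may be knocked a few centimetres aside while the robot is not near it.
Once in a run the grip may slacken for a moment while it holds something.
It also fails if it takes over 210 s, if anything falls off the work surface, if the arm or the gripper's body presses on something with over 40 N, if the wrist force passes 120 N, or if a joint passes its speed limit or range.

## Working session

There is one attempt and no reset: what is moved stays moved. The work goes in short steps, Python scripts to look and compute and a shell command to move; the robot and the scene stay as the last step left them, time stands still between calls to the robot, and variables do not carry over. Pictures are saved under pics/ and viewed, and the job is handed in when it is done.

```bash
ls; mkdir -p pics; cat > h.py <<'E'
import numpy as np, cv2
from cell import monitor, vision, order, manip
def shot(name,fn=None,crop=None,scale=1):
    c=vision.camera(name); im=c["color"]
    np.savez('last_%s.npz'%name,**{k:np.array(v) for k,v in c.items()})
    if fn: save(name,fn,crop,scale)
    return c
def load(name):
    return dict(np.load('last_%s.npz'%name))
def save(name,fn,crop=None,scale=1):
    im=load(name)["color"]
    if crop: 
        x0,y0,x1,y1=crop; im=im[y0:y1,x0:x1]
    im=cv2.resize(im,None,fx=scale,fy=scale,interpolation=cv2.INTER_CUBIC)
    cv2.imwrite('pics/'+fn,im)
def K(c): return np.array([[c['fx'],0,c['cx']],[0,c['fy'],c['cy']],[0,0,1]],float)
def ray(c,u,v):
    p=cv2.undistortPoints(np.array([[[u,v]]],float),K(c),np.array(c['distortion'],float)).ravel()
    T=np.array(c['cam_to_world']); d=T[:3,:3]@np.array([p[0],p[1],1]); return T[:3,3],d
def at_z(name,u,v,z):
    c=load(name); o,d=ray(c,u,v); return o+d*(z-o[2])/d[2]
def proj(name,P):
    c=load(name); T=np.linalg.inv(np.array(c['cam_to_world']))
    r,_=cv2.Rodrigues(T[:3,:3]); q,_=cv2.projectPoints(np.array(P,float).reshape(-1,1,3),r,T[:3,3],K(c),np.array(c['distortion'],float)); return q.reshape(-1,2)
def tri(u1,u2):
    o1,d1=ray(load('top'),*u1); o2,d2=ray(load('side'),*u2)
    A=np.array([d1,-d2]).T; s=np.linalg.lstsq(A,o2-o1,rcond=None)[0]
    a=o1+s[0]*d1; b=o2+s[1]*d2; return (a+b)/2,np.linalg.norm(a-b)
E
python3 - <<'E'
from h import *
print(monitor.read_state()); print(manip.grasp_offset)
for n in('top','side'):
    c=shot(n,n+'0.png'); print(n,c['fx'],c['cx'],c['cy'],c['distortion'],np.round(c['cam_to_world'],3))
E
```

```text
pics
{'clock': 0.0, 'joints': array([-1.24763364e+00,  3.00455442e-01,  1.52157812e+00, -2.47968715e-05,
        1.32068154e+00, -6.65998241e-02]), 'qd': array([-0.00096958,  0.00011875, -0.0003151 ,  0.00030075,  0.00050063,
       -0.00172359]), 'effort': array([ 2.45981873e-04, -5.31799686e+01, -3.52739668e+01,  7.08237151e-02,
        2.44207936e-02, -1.11051977e-04]), 'eef_pos': array([ 208.89232853, -508.50883014,  204.89616722]), 'eef_rot': array([-3.14047110e+00, -5.07341542e-05,  3.89768638e-01]), 'wrist_force': array([ 0.48913641, -0.08608784, -1.20019261]), 'moment': array([0.03222604, 0.01362017, 0.03890939]), 'finger_gap': 93.92605171583347}
18.8
top 457.163008489133 315.0348644368283 199.5905399392315 [-0.08480221  0.          0.          0.          0.        ] [[-5.600000e-02 -9.750000e-01  2.140000e-01  2.854570e+02]
 [-9.980000e-01  5.600000e-02 -6.000000e-03 -6.729300e+01]
 [-6.000000e-03 -2.140000e-01 -9.770000e-01  1.196744e+03]
 [ 0.000000e+00  0.000000e+00  0.000000e+00  1.000000e+00]]
side 392.8655274188335 318.0590167025063 199.42885834680698 [-0.09091876  0.          0.          0.          0.        ] [[ 9.11000e-01 -2.19000e-01  3.50000e-01  1.76621e+02]
 [-4.12000e-01 -4.32000e-01  8.02000e-01 -9.18922e+02]
 [-2.40000e-02 -8.75000e-01 -4.84000e-01  5.81435e+02]
 [ 0.00000e+00  0.00000e+00  0.00000e+00  1.00000e+00]]
```

View pics/top0.png

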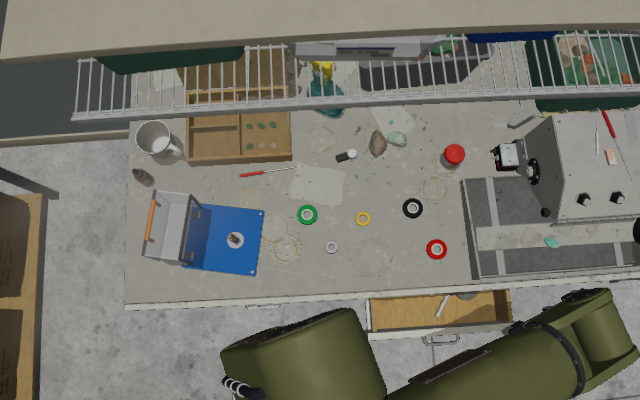

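View pics/side0.png

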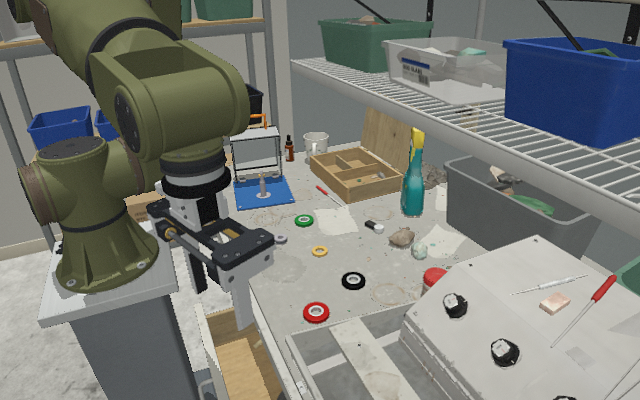

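```bash
python3 - <<'E'
from h import *
save('top','t1.png',(120,110,320,300),4)
save('top','t2.png',(280,110,480,300),4)
E
```

```text
(no output)
```

View pics/t1.png

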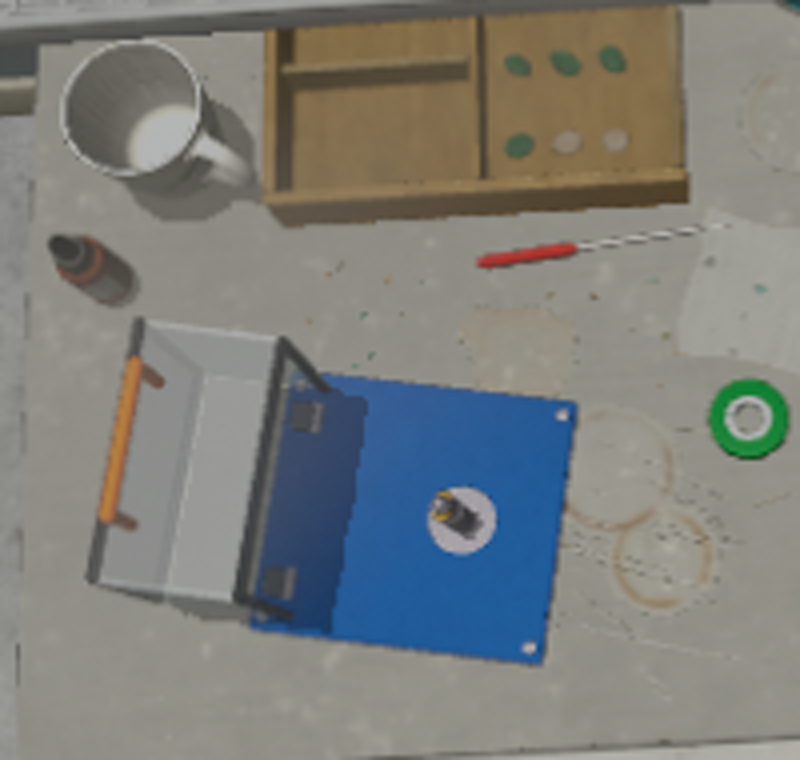

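View pics/t2.png

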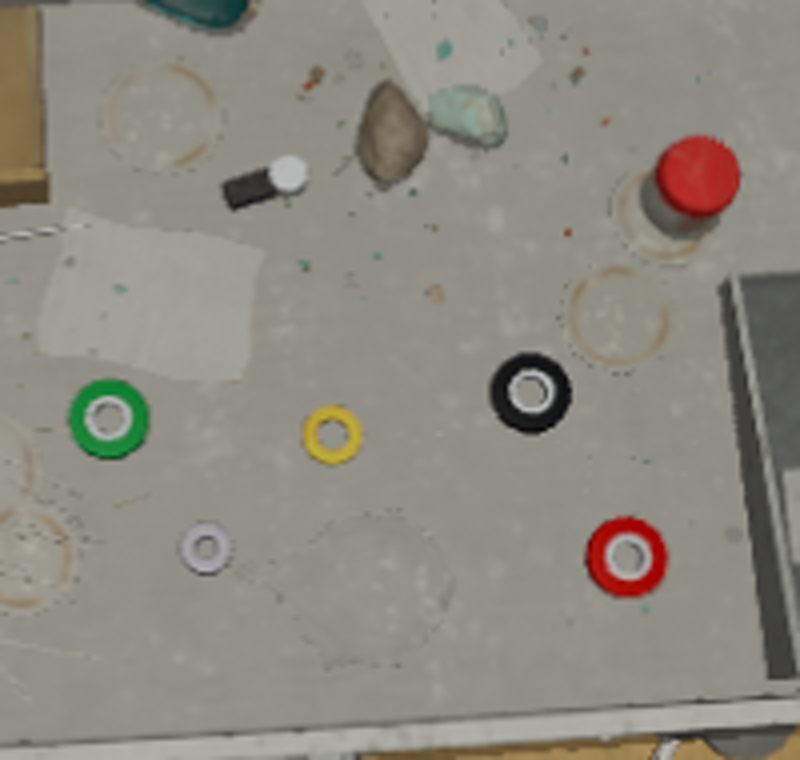

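```bash
cat >> h.py <<'E'
def eye(crop,x,y,s): return ((x+.5)/s-.5+crop[0],(y+.5)/s-.5+crop[1])
def seg(name,color,box):
    im=load(name)['color']; x0,y0,x1,y1=box; hsv=cv2.cvtColor(im[y0:y1,x0:x1],cv2.COLOR_BGR2HSV).astype(int); H,S,V=hsv[...,0],hsv[...,1],hsv[...,2]
    m={'green':(H>45)&(H<85)&(S>120),'red':((H<8)|(H>172))&(S>140),'yellow':(H>18)&(H<35)&(S>110),'black':(V<60),'collar':(S>12)&(H>110)&(H<160)&(V>120)}[color]
    n,l,st,ce=cv2.connectedComponentsWithStats(m.astype(np.uint8),connectivity=8)
    i=1+np.argmax(st[1:,4]); cs,_=cv2.findContours((l==i).astype(np.uint8),cv2.RETR_EXTERNAL,cv2.CHAIN_APPROX_NONE)
    cc=max(cs,key=len); (cx,cy),(a,b),_=cv2.fitEllipse(cc); return (cx+x0,cy+y0),(a,b),st[i,4]
E
python3 - <<'E'
from h import *
for col,box,z in [('green',(290,195,325,235),10),('red',(420,232,455,268),10),('yellow',(350,205,376,232),8),('black',(396,192,430,226),10),('collar',(320,235,344,258),14)]:
    c,ax,n=seg('top',col,box); p=at_z('top',*c,z); q=at_z('top',c[0]+ax[0]/2+.5,c[1],z); print(col,np.round(c,1),np.round(ax,1),n,np.round(p,1),np.round(2*np.linalg.norm(q-p),1))
# plate corners (blue, z=8): read from crop t1
cr=(120,110,320,300)
for x,y in [(578,402),(543,664),(562,415),(529,649),(462,521),(250,629),(436,494),(468,516)]:
    u=eye(cr,x,y,4); print((x,y),np.round(at_z('top',*u,8),1))
E
```

```text
green [306.9 214.4] [18.4 19.2] 190 [506.9 -51.1  10. ] 51.1
red [436.3 248.8] [18.7 19.6] 198 [ 396.  -383.4   10. ] 52.1
yellow [362.6 218.3] [13.8 14.1] 124 [ 488.4 -197.4    8. ] 39.0
black [412.3 208. ] [18.5 19. ] 190 [ 508.  -331.4   10. ] 52.1Traceback (most recent call last):
  File "<stdin>", line 3, in <module>
  File "h.py", line 34, in seg
    i=1+np.argmax(st[1:,4]); cs,_=cv2.findContours((l==i).astype(np.uint8),cv2.RETR_EXTERNAL,cv2.CHAIN_APPROX_NONE)
        ~~~~~~~~~^^^^^^^^^^
    return _wrapfunc(a, 'argmax', axis=axis, out=out, **kwds)
    return bound(*args, **kwds)
ValueError: attempt to get argmax of an empty sequence
```

```bash
python3 - <<'E'
from h import *
save('top','t3.png',(215,220,265,260),14)
save('side','s3.png',(215,100,305,220),6)
E
```

```text
(no output)
```

View pics/t3.png

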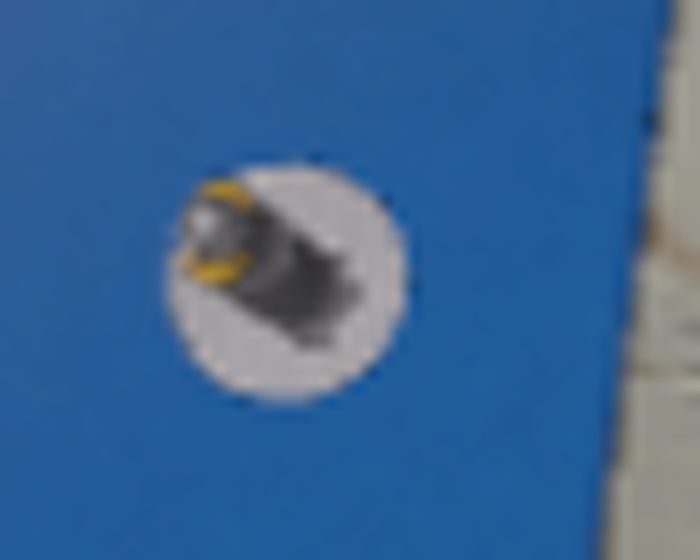

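View pics/s3.png

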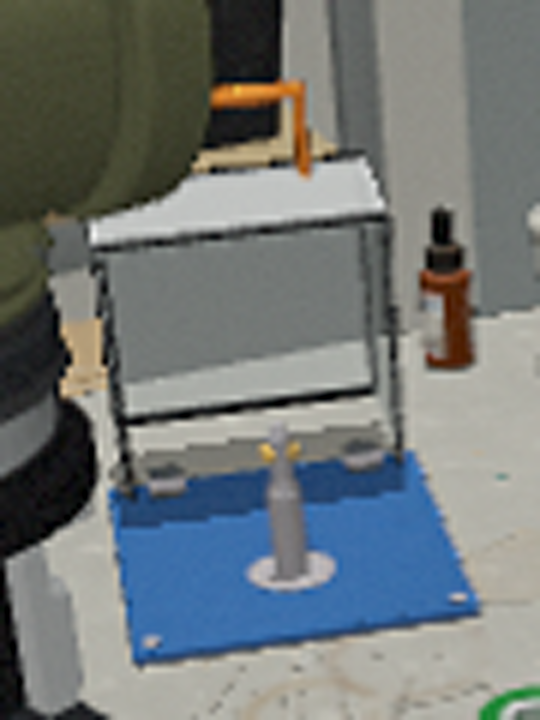

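```bash
python3 - <<'E'
from h import *
cr=(120,110,320,300)
for x,y in [(578,402),(543,664),(562,415),(529,649),(250,629)]:
    u=eye(cr,x,y,4); print((x,y),np.round(at_z('top',*u,8),1))
c3=(215,220,265,260); s3=(215,100,305,220)
e=lambda x,y:eye(c3,x,y,14)
print('disc',at_z('top',*e(288,283),8))
print('tip',at_z('top',*e(204,217),91.5),'side',at_z('side',*eye(s3,278,432,6),91), tri(e(204,217),eye(s3,278,432,6)))
print('balls',at_z('top',*e(226,186),76),at_z('top',*e(212,268),76),'mid',at_z('top',*e(219,228),76))
print('side disc',at_z('side',*eye(s3,291,571,6),8))
print('collar',at_z('top',*eye((280,110,480,300),206,548,4),14))
# handle ends from t1: z about 210
for x,y in [(135,360),(107,520)]: print('handle',at_z('top',*eye(cr,x,y,4),208))
b=lambda r:at_z('side',*r,0)
for nm,u in [('g',(304,220.5)),('y',(319.5,251)),('b',(353,281)),('r',(316,312)),('c',(281,239.5))]: print(nm,np.round(at_z('side',*u,10),1))
E
```

```text
(578, 402) [525.2  61.6   8. ]
(543, 664) [354.3  90.1   8. ]
(562, 415) [517.   72.5   8. ]
(529, 649) [364.4  98.8   8. ]
(250, 629) [386.6 281.1   8. ]
disc [450.35841027 140.47567403   8.        ]
tip [451.16918021 140.38049423  91.5       ] side [449.95159538 127.61053065  91.        ] (array([452.90107138, 141.58114183,  84.44468383]), np.float64(1.3628076619191765))
balls [458.81887573 139.27160072  76.        ] [444.32486367 142.03699085  76.        ] mid [451.38462714 140.65859583  76.        ]
side disc [451.42750362 135.80122803   8.        ]
collar [ 417.67196844 -109.47521109   14.        ]
handle [522.88402397 288.46273901 208.        ]
handle [433.28466656 302.64912586 208.        ]
g [506.6 -63.6  10. ]
y [ 486.6 -209.7   10. ]
b [ 506.6 -342.2   10. ]
r [ 395.8 -391.9   10. ]
c [ 418.7 -121.8   10. ]
```

```bash
python3 -m jog '[[0,0,0,0,0,-0.1476,75],[0,0,0,0,0,-0.1476,75],[0,0,0,0,0,-0.1476,75],[0,0,0,0,0,-0.1476,75],[0,0,0,0,0,-0.1476,75],[0,0,0,0,0,-0.1476,75],[0,0,0,0,0,-0.1476,75],[0,0,0,0,0,-0.1476,75]]' 30
```

```text
clock: 0.9
eef_pos: [208.9, -508.6, 205.1]
eef_rot: [-3.141, -0.001, 1.577]
wrist_force: [-0.9, 0.3, -0.2]
finger_gap: 70.6
```

```bash
python3 -m jog '[[3.4,3.1,1.2,0,0,0,75],[3.4,3.1,1.2,0,0,0,75],[3.4,3.1,1.2,0,0,0,75],[3.4,3.1,1.2,0,0,0,75],[3.4,3.1,1.2,0,0,0,75],[3.4,3.1,1.2,0,0,0,75],[3.4,3.1,1.2,0,0,0,75],[3.4,3.1,1.2,0,0,0,75]]'; python3 -m jog '[[2,1.5,1.2,0,0,0,75],[2,1.5,1.2,0,0,0,75],[0,0,0,0,0,0,75]]'
python3 - <<'E'
from h import *
shot('top','t4.png',(280,110,480,300),4)
shot('side','s4.png',(220,130,400,330),4)
s=monitor.read_state(); print(s['eef_pos'],s['eef_rot'],s['joints'])
print(proj('top',s['eef_pos']),proj('side',s['eef_pos']))
E
```

```text
clock: 1.7
eef_pos: [458.0, -235.1, 108.9]
eef_rot: [-3.141, -0.0, 1.571]
wrist_force: [-0.0, -0.9, 0.2]
finger_gap: 70.6
clock: 2.0
eef_pos: [487.4, -194.4, 83.7]
eef_rot: [-3.139, -0.001, 1.573]
wrist_force: [-0.4, 0.7, -0.0]
finger_gap: 70.1
[ 486.85760625 -196.695177     85.23207702] [-3.14076979e+00 -2.64432849e-04  1.57153562e+00] [-4.53653278e-01  3.79362186e-01  1.71558438e+00 -1.42659397e-04
  1.04750152e+00 -4.54321331e-01]
[[365.35985271 213.4626086 ]] [[316.606613  222.2413605]]
```

View pics/t4.png

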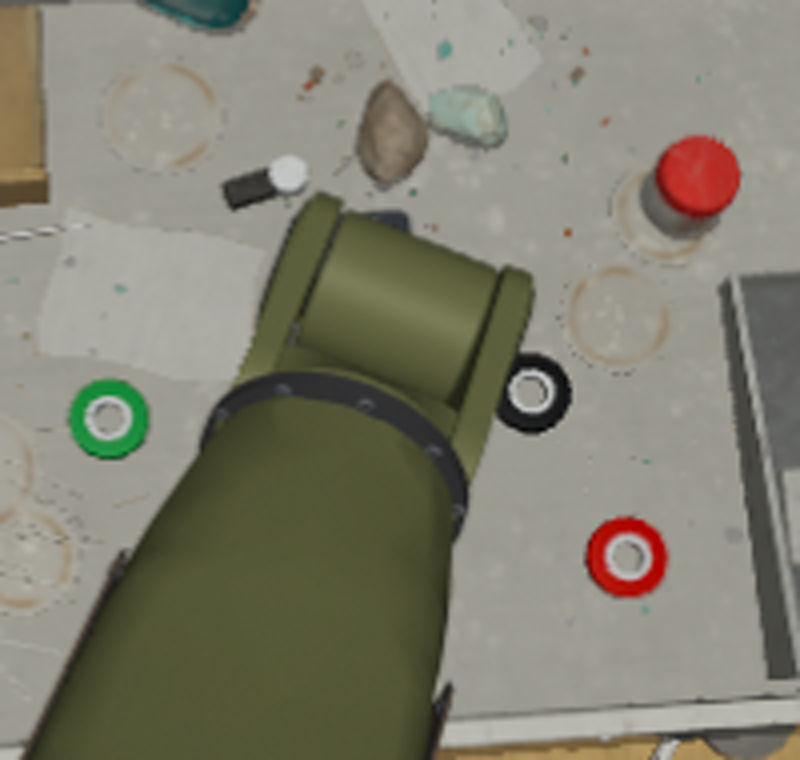

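View pics/s4.png

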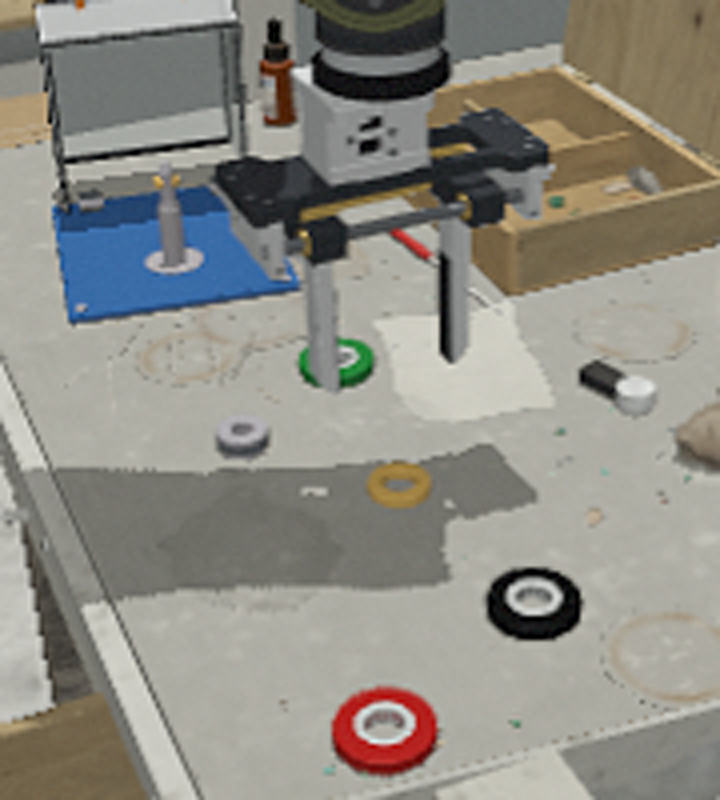

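```bash
cat >> h.py <<'E'
OFF=np.array([1.4,1.8])
def sz(u,v,z): return np.round(at_z('side',u-OFF[0],v-OFF[1],z),1)
E
python3 - <<'E'
from h import *
cr=(220,130,400,330)
for n,(x,y),z in [('sp',(399,484),8),('black',(534,596),10),('red',(386,722),10),('green',(337,360),10),('collar',(243,432),14),('tip',(169,166),91.5)]:
    print(n,sz(*eye(cr,x,y,4),z))
E
```

```text
sp [ 488.  -197.4    8. ]
black [ 510.8 -328.7   10. ]
red [ 397.6 -381.5   10. ]
green [508.1 -48.7  10. ]
collar [ 417.9 -109.4   14. ]
tip [453.3 142.9  91.5]
```

```bash
python3 -m jog '[[-0.07,0.14,3,0,0,0,75],[0,0,3,0,0,0,75],[0,0,1.5,0,0,0,75],[0,0,0.7,0,0,0,75],[0,0,0,0,0,0,75],[0,0,0,0,0,0,20],[0,0,0,0,0,0,20],[0,0,0,0,0,0,20]]' 30; python3 -m jog '[[0,0,0,0,0,0,20],[0,0,0,0,0,0,20]]'
```

```text
clock: 2.9
eef_pos: [488.8, -197.7, 4.2]
eef_rot: [3.14, 0.001, 1.571]
wrist_force: [-0.8, -0.2, -0.2]
finger_gap: 49.7
clock: 3.1
eef_pos: [488.7, -197.6, 3.9]
eef_rot: [3.141, 0.0, 1.571]
wrist_force: [-0.3, 0.2, 3.0]
finger_gap: 38.7
```

```bash
python3 -m jog '[[0,0,-2,0,0,0,20],[0,0,-4,0,0,0,20],[2,-0.3,-3,0,0,0,20],[4,-0.4,-2,0,0,0,20],[4,-0.4,-0.6,0,0,0,20],[4,-0.4,0,0,0,0,20],[4,-0.4,0,0,0,0,20],[4,-0.4,0,0,0,0,20]]'; python3 -m jog '[[4,-0.4,0,0,0,0,20],[4,-0.4,0,0,0,0,20],[3.8,-0.65,0,0,0,0,20],[0,0,0,0,0,0,20]]'
python3 - <<'E'
from h import *
shot('side','s5.png',(200,80,320,220),5)
s=monitor.read_state(); print(s['eef_pos'],s['finger_gap'],s['wrist_force'])
print(proj('side',s['eef_pos']))
E
```

```text
clock: 3.9
eef_pos: [465.1, 24.0, 119.7]
eef_rot: [3.141, 0.0, 1.57]
wrist_force: [0.8, -0.3, 0.2]
finger_gap: 38.3
clock: 4.3
eef_pos: [450.2, 143.8, 119.5]
eef_rot: [-3.142, -0.0, 1.575]
wrist_force: [0.2, 0.5, 0.4]
finger_gap: 38.6
[450.53208704 142.0612814  119.43151386] 38.66500256188944 [ 0.37269915 -0.2283023  -0.37036185]
[[258.80711345 161.09443551]]
```

View pics/s5.png

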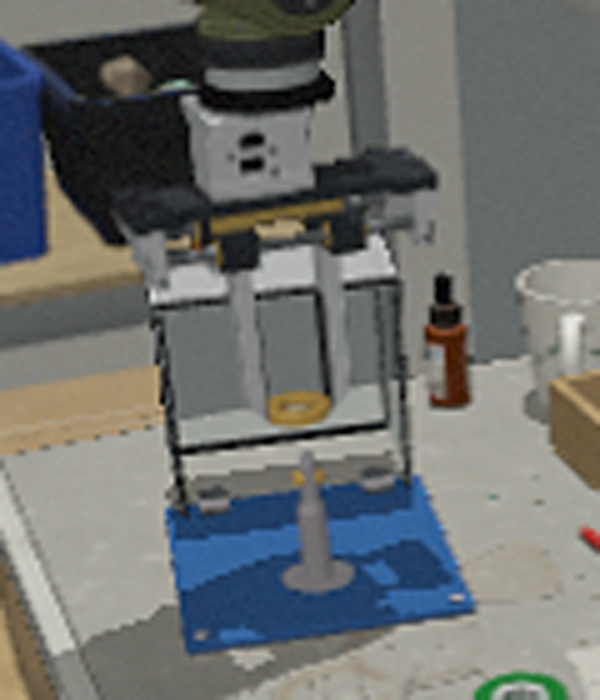

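```bash
python3 - <<'E'
from h import *
save('side','s5b.png',(235,140,285,205),12)
print(proj('side',[[450.8,140.5,91.5],[450.8,140.5,76],[450.5,142,120],[450.5,142,124]]))
E
```

```text
[[259.91689228 169.77858147]
 [260.3949212  174.42501508]
 [258.784788   160.92853313]
 [258.65839313 159.69401881]]
```

View pics/s5b.png

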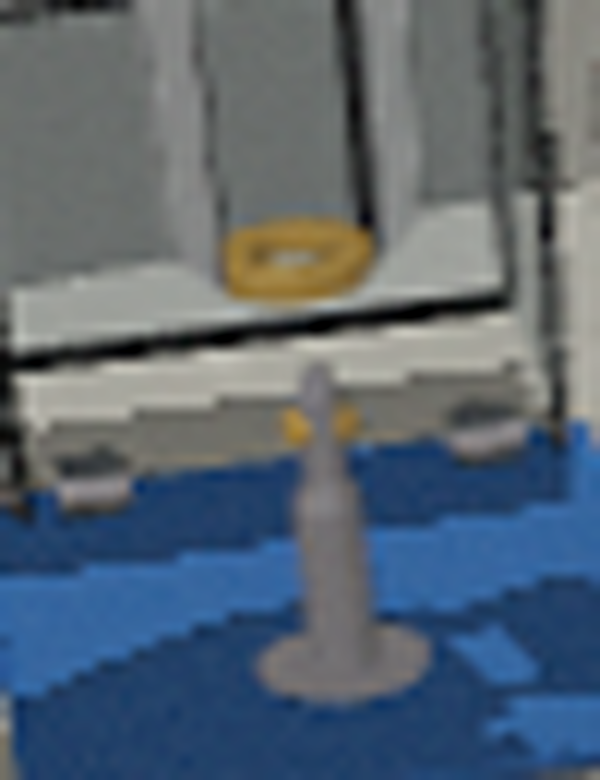

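```bash
python3 -m jog '[[-0.03,0.03,2,0,0,0,20],[0,0,1.4,0,0,0,20],[0,0,1,0,0,0,20],[0,0,0.7,0,0,0,20],[0,0,0.7,0,0,0,20],[0,0,0.7,0,0,0,20],[0,0,0.7,0,0,0,20],[0,0,0,0,0,0,20]]'
```

```text
clock: 5.15
eef_pos: [451.0, 140.1, 46.7]
eef_rot: [-3.14, 0.0, 1.571]
wrist_force: [0.0, 0.2, 0.0]
finger_gap: 38.4
```

```bash
python3 -m jog '[[0,0,1,0,0,0,20],[0,0,1,0,0,0,20],[0,0,1,0,0,0,20],[0,0,0.4,0,0,0,20],[0,0,0.1,0,0,0,20],[0,0,0,0,0,0,20]]'
```

```text
clock: 5.75
eef_pos: [451.4, 140.2, 12.4]
eef_rot: [-3.142, 0.0, 1.571]
wrist_force: [-1.1, -1.2, 0.4]
finger_gap: 41.1
```

```bash
python3 -m jog '[[0,0,0,0,0,0,75],[0,0,0,0,0,0,75],[0,0,0,0,0,0,75],[0,0,0,0,0,0,75],[0,0,-2,0,0,0,75],[0,0,-4,0,0,0,75],[0,0,-4,0,0,0,75],[0,0,0,0,0,0,75]]'
python3 - <<'E'
from h import *
shot('side','s6.png',(200,110,380,330),3)
E
```

```text
clock: 6.55
eef_pos: [453.5, 140.8, 117.1]
eef_rot: [3.134, -0.002, 1.571]
wrist_force: [-0.1, -0.4, -0.6]
finger_gap: 70.7
```

View pics/s6.png

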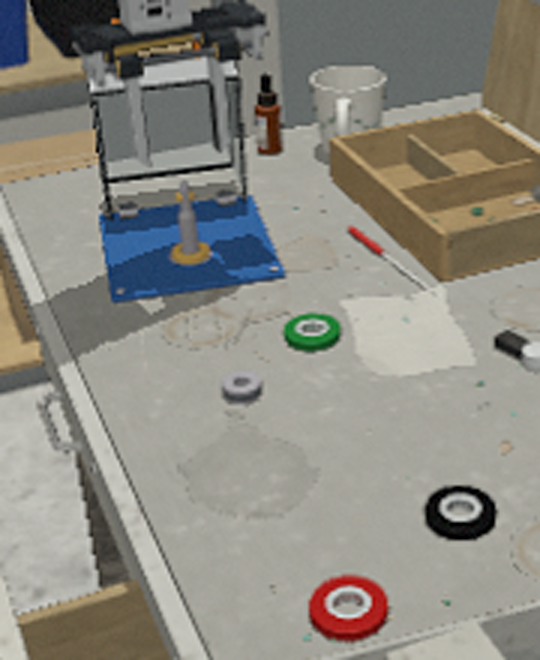

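```bash
python3 -m jog '[[-4.7,0.57,0,0,0,0,85],[-4.7,0.57,0,0,0,0,85],[-4.7,0.57,0,0,0,0,85],[-4.7,0.57,0,0,0,0,85],[-4.7,0.57,0,0,0,0,85],[-4.7,0.57,0,0,0,0,85],[-4.7,0.57,0,0,0,0,85],[-4.7,0.57,0,0,0,0,85]]'; python3 -m jog '[[-4.7,0.57,1,0,0,0,85],[-4.7,0.58,1,0,0,0,85],[-0.15,0,2,0,0,0,85],[0,0,2,0,0,0,85],[0,0,0,0,0,0,85]]'
python3 - <<'E'
from h import *
shot('side','s7.png',(260,180,440,340),4)
s=monitor.read_state(); print(s['eef_pos'],s['eef_rot'],s['finger_gap'])
print((proj('side',s['eef_pos'])-[260,180])*4)
E
```

```text
clock: 7.4
eef_pos: [496.2, -237.6, 110.9]
eef_rot: [-3.14, -0.001, 1.57]
wrist_force: [0.8, 1.0, -0.5]
finger_gap: 80.1
clock: 7.9
eef_pos: [506.4, -330.3, 48.2]
eef_rot: [-3.136, -0.004, 1.57]
wrist_force: [-1.2, 0.2, -0.4]
finger_gap: 80.0
[ 507.34967513 -330.65478179   50.35935845] [-3.13839379e+00 -2.38149791e-03  1.57043744e+00] 79.4960350051228
[[364.50264917 333.3922305 ]]
```

View pics/s7.png

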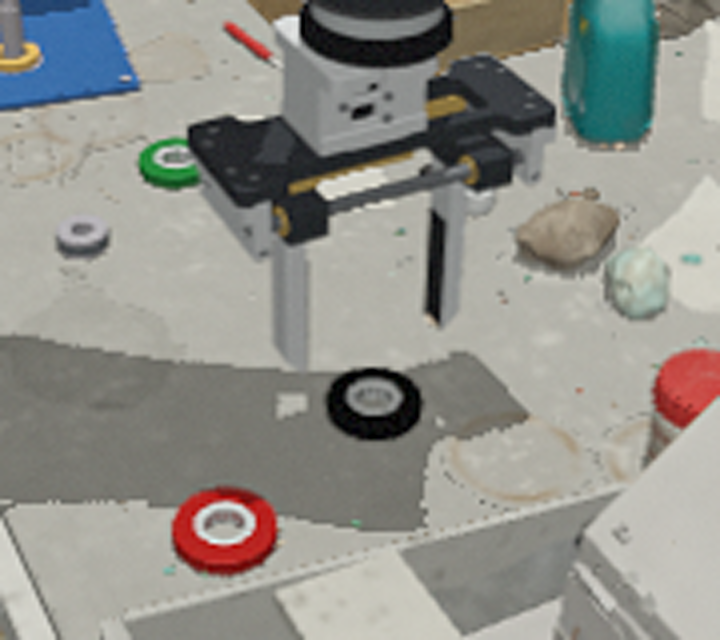

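```bash
python3 -m jog '[[0,0,2.5,0,0,0,85],[0,0,1.8,0,0,0,85],[0,0,0.6,0,0,0,85],[0,0,0,0,0,0,85],[0,0,0,0,0,0,35],[0,0,0,0,0,0,35],[0,0,0,0,0,0,35],[0,0,0,0,0,0,35]]' 30; python3 -m jog '[[0,0,0,0,0,0,35],[0,0,0,0,0,0,35]]'
```

```text
clock: 8.75
eef_pos: [508.6, -331.5, 4.1]
eef_rot: [3.141, 0.001, 1.571]
wrist_force: [-0.6, 1.0, 4.1]
finger_gap: 53.4
clock: 8.95
eef_pos: [508.6, -331.5, 4.1]
eef_rot: [3.141, 0.001, 1.571]
wrist_force: [-1.0, 1.3, 5.9]
finger_gap: 52.7
```

```bash
python3 -m jog '[[0,0,-2,0,0,0,35],[0,0,-4,0,0,0,35],[2,-0.2,-3,0,0,0,35],[4.5,-0.55,-2,0,0,0,35],[4.5,-0.55,-0.6,0,0,0,35],[4.5,-0.55,0,0,0,0,35],[4.5,-0.55,0,0,0,0,35],[4.5,-0.55,0,0,0,0,35]]'; python3 -m jog '[[4.5,-0.55,0,0,0,0,35],[4.5,-0.55,0,0,0,0,35],[4.5,-0.55,0,0,0,0,35],[4.5,-0.55,0,0,0,0,35],[4.5,-0.55,0,0,0,0,35],[0.15,-0.01,0,0,0,0,35],[0,0,0,0,0,0,35]]'
python3 - <<'E'
from h import *
shot('side','s8.png',(215,130,305,220),8)
s=monitor.read_state(); print(s['eef_pos'],s['eef_rot'],s['finger_gap'])
print((proj('side',[s['eef_pos'],[451.2,140.3,91.5]])-[215,130])*8)
E
```

```text
clock: 9.75
eef_pos: [478.2, -84.6, 119.5]
eef_rot: [3.141, 0.0, 1.57]
wrist_force: [0.2, 0.9, -0.2]
finger_gap: 52.2
clock: 10.45
eef_pos: [451.0, 140.9, 119.3]
eef_rot: [-3.141, 0.0, 1.573]
wrist_force: [-0.3, -0.6, -0.4]
finger_gap: 52.9
[451.23567306 139.98417998 119.33909406] [-3.14133189e+00  2.13979404e-04  1.57119982e+00] 52.866099917974466
[[353.90022889 250.59402815]
 [360.50673586 318.2194359 ]]
```

View pics/s8.png

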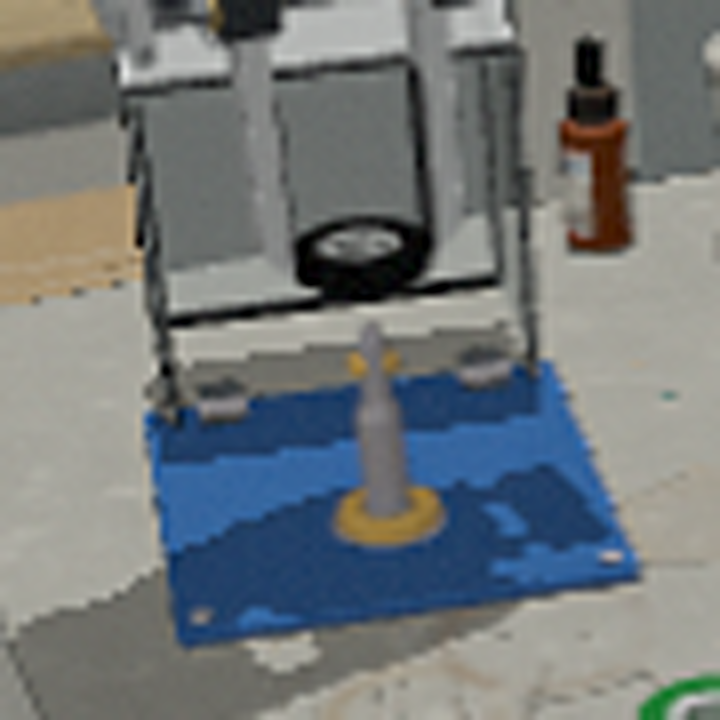

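```bash
python3 -m jog '[[0,0,2.5,0,0,0,35],[0,0,2,0,0,0,35],[0,0,0.8,0,0,0,35],[0,0,0.7,0,0,0,35],[0,0,0.6,0,0,0,35],[0,0,0.6,0,0,0,35],[0,0,0,0,0,0,35]]'
```

```text
clock: 11.2
eef_pos: [451.2, 140.1, 47.1]
eef_rot: [-3.141, 0.0, 1.571]
wrist_force: [0.3, 0.1, -0.4]
finger_gap: 53.0
```

```bash
python3 -m jog '[[0,0,1,0,0,0,35],[0,0,1,0,0,0,35],[0,0,0.6,0,0,0,35],[0,0,0.15,0,0,0,35],[0,0,0,0,0,0,35]]'
```

```text
clock: 11.7
eef_pos: [451.0, 140.3, 19.7]
eef_rot: [-3.14, 0.0, 1.571]
wrist_force: [-3.7, 0.9, 3.9]
finger_gap: 53.0
```

```bash
python3 -m jog '[[0,0,0,0,0,0,85],[0,0,0,0,0,0,85],[0,0,0,0,0,0,85],[0,0,0,0,0,0,85],[0,0,-2,0,0,0,85],[0,0,-4,0,0,0,85],[0,0,-4,0,0,0,85]]'; python3 -m jog '[[-4,-0.4,0,0,0,0,85],[-4,-0.4,0,0,0,0,85],[-4,-0.4,0,0,0,0,85],[-4,-0.4,0,0,0,0,85],[-4,-0.4,0,0,0,0,85],[-4,-0.4,0,0,0,0,85],[-4,-0.4,0,0,0,0,85],[-4,-0.4,0,0,0,0,85]]'
python3 - <<'E'
from h import *
shot('side','s9.png',(215,130,415,330),4)
shot('top','t9.png',(200,150,460,300),3)
s=monitor.read_state(); print(s['eef_pos'],s['eef_rot'],s['finger_gap'])
E
```

```text
clock: 12.4
eef_pos: [450.9, 140.1, 120.9]
eef_rot: [-3.14, 0.0, 1.571]
wrist_force: [0.2, -0.3, -0.5]
finger_gap: 79.5
clock: 13.2
eef_pos: [418.8, -181.5, 120.0]
eef_rot: [3.141, 0.0, 1.57]
wrist_force: [0.7, 0.8, 0.7]
finger_gap: 80.0
[ 418.71637283 -183.22812611  119.92429279] [3.14135936e+00 6.49824199e-04 1.56670796e+00] 80.18279198141677
```

View pics/s9.png

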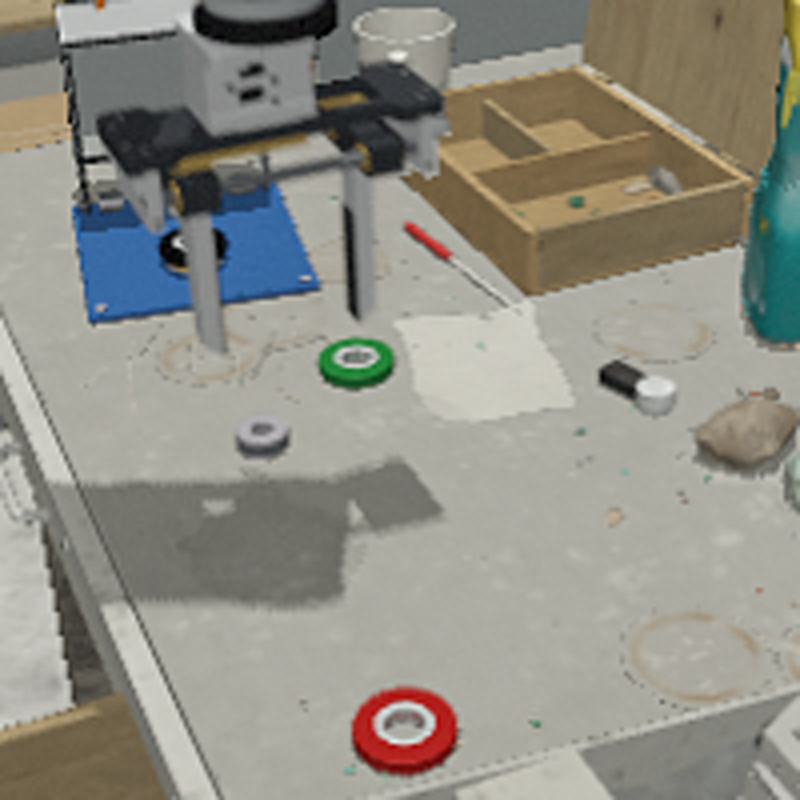

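View pics/t9.png

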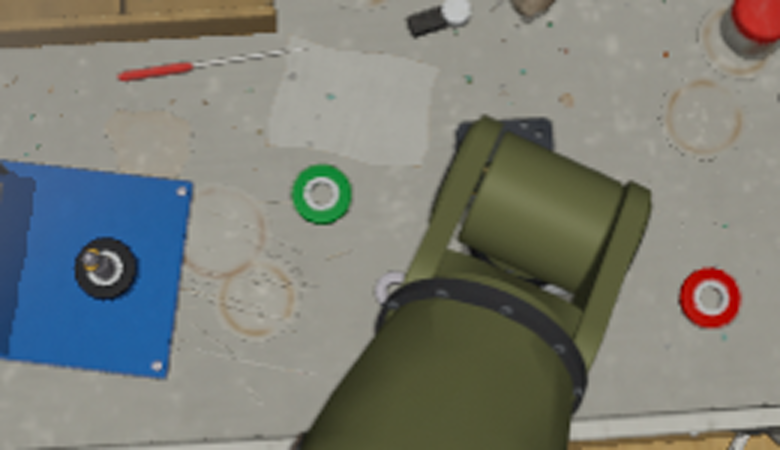

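```bash
python3 - <<'E'
from h import *
for col,box,z in [('green',(290,195,325,235),10),('red',(420,232,455,268),10)]:
    c,ax,n=seg('top',col,box); p=at_z('top',*c,z); print(col,np.round(c,1),np.round(p,1))
s=monitor.read_state(); print(s['eef_pos'])
E
python3 -m jog '[[-4,-0.46,0,0,0,0,85],[-4,-0.46,1,0,0,0,85],[-4,-0.46,2,0,0,0,85],[-4,-0.46,2,0,0,0,85],[-4,-0.46,2,0,0,0,85],[-0.37,0,2,0,0,0,85],[0,0,0,0,0,0,85],[0,0,0,0,0,0,85]]'
python3 - <<'E'
from h import *
shot('side','s10.png',(240,200,400,340),5)
s=monitor.read_state(); print(s['eef_pos'],s['eef_rot'],s['finger_gap'])
E
```

```text
green [306.8 214.4] [506.9 -51.   10. ]
red [436.3 248.9] [ 395.9 -383.4   10. ]
[ 418.71637283 -183.22812611  119.92429279]
clock: 14.1
eef_pos: [396.5, -382.7, 30.2]
eef_rot: [-3.141, -0.001, 1.571]
wrist_force: [0.7, -1.1, 0.0]
finger_gap: 80.0
[ 396.86151699 -382.78009969   30.87827621] [3.14106563e+00 4.29019150e-04 1.57153584e+00] 79.68836717819802
```

View pics/s10.png

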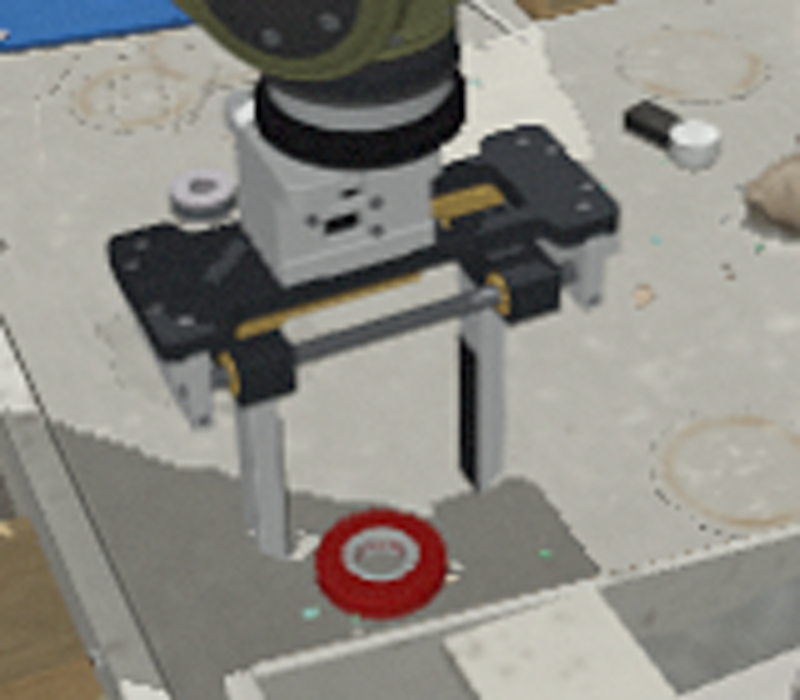

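```bash
python3 -m jog '[[0,0,1.6,0,0,0,85],[0,0,1.05,0,0,0,85],[0,0,0,0,0,0,85],[0,0,0,0,0,0,35],[0,0,0,0,0,0,35],[0,0,0,0,0,0,35],[0,0,0,0,0,0,35],[0,0,0,0,0,0,35]]' 30; python3 -m jog '[[0,0,0,0,0,0,35],[0,0,-2,0,0,0,35],[0,0,-4,0,0,0,35],[2,0.2,-3,0,0,0,35],[4.5,0.5,-2,0,0,0,35],[4.5,0.5,-0.6,0,0,0,35],[4.5,0.5,0,0,0,0,35],[4.5,0.5,0,0,0,0,35]]'
```

```text
clock: 14.95
eef_pos: [396.4, -383.6, 3.8]
eef_rot: [3.141, 0.0, 1.571]
wrist_force: [-0.2, 0.0, 4.0]
finger_gap: 52.9
clock: 15.75
eef_pos: [418.0, -181.8, 119.6]
eef_rot: [3.141, 0.0, 1.57]
wrist_force: [-0.3, -0.5, -1.4]
finger_gap: 52.8
```

```bash
python3 -m jog '[[4.5,0.45,0,0,0,0,35],[4.5,0.45,0,0,0,0,35],[4.5,0.45,0,0,0,0,35],[4.5,0.45,0,0,0,0,35],[4.5,0.45,0,0,0,0,35],[4.5,0.5,0,0,0,0,35],[4.5,0.5,0,0,0,0,35],[0.87,0.05,0,0,0,0,35]]';  python3 -m jog '[[0,0,0,0,0,0,35]]'
python3 - <<'E'
from h import *
shot('side','s11.png',(215,130,305,220),8)
s=monitor.read_state(); print(s['eef_pos'],s['eef_rot'],s['finger_gap'])
E
```

```text
clock: 16.55
eef_pos: [451.1, 143.6, 119.3]
eef_rot: [-3.142, -0.0, 1.574]
wrist_force: [-0.3, -0.5, -0.5]
finger_gap: 52.7
clock: 16.65
eef_pos: [451.0, 141.1, 119.1]
eef_rot: [-3.141, 0.0, 1.573]
wrist_force: [0.3, -0.5, -0.6]
finger_gap: 52.6
[451.06370367 140.02405828 119.17502216] [-3.14100170e+00  3.41476599e-04  1.57166096e+00] 52.55761427838217
```

View pics/s11.png

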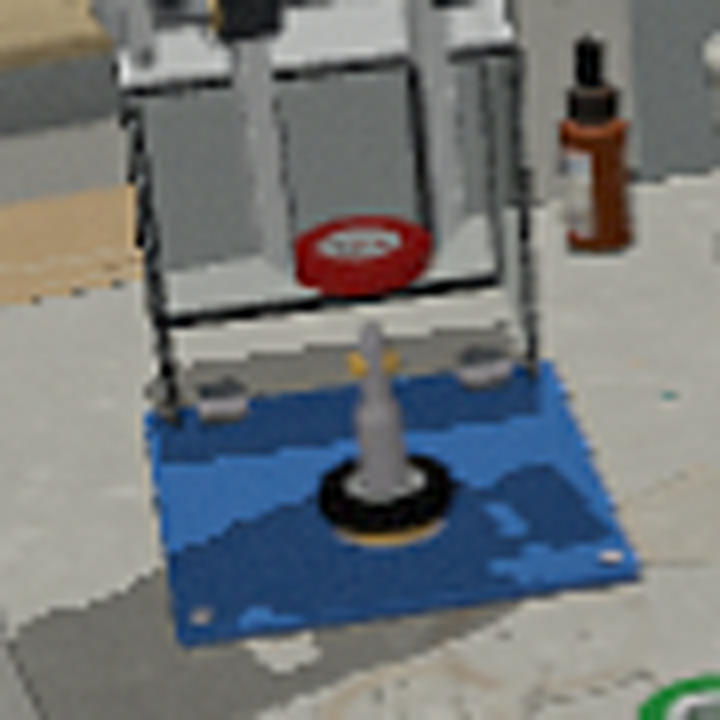

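```bash
python3 -m jog '[[0,0,2.5,0,0,0,35],[0,0,2,0,0,0,35],[0,0,0.8,0,0,0,35],[0,0,0.7,0,0,0,35],[0,0,0.6,0,0,0,35],[0,0,0.6,0,0,0,35],[0,0,0,0,0,0,35]]'
```

```text
clock: 17.4
eef_pos: [451.2, 140.1, 47.1]
eef_rot: [-3.141, 0.0, 1.571]
wrist_force: [-0.4, 0.4, -1.4]
finger_gap: 52.1
```

```bash
python3 -m jog '[[0,0,0.8,0,0,0,35],[0,0,0.5,0,0,0,35],[0,0,0.3,0,0,0,35],[0,0,0.15,0,0,0,35],[0,0,0,0,0,0,35]]'
```

```text
clock: 17.9
eef_pos: [451.3, 140.2, 29.9]
eef_rot: [-3.141, 0.0, 1.571]
wrist_force: [-0.2, 0.0, -0.5]
finger_gap: 52.8
```

```bash
python3 -m jog '[[0,0,0,0,0,0,85],[0,0,0,0,0,0,85],[0,0,0,0,0,0,85],[0,0,0,0,0,0,85],[0,0,-2,0,0,0,85],[0,0,-4,0,0,0,85],[0,0,-3,0,0,0,85]]'; python3 -m jog '[[-4,1.2,0,0,0,0,85],[-4,1.2,0,0,0,0,85],[-4,1.2,1,0,0,0,85],[-4,1.2,2,0,0,0,85],[-3.13,0.8,2,0,0,0,85],[0,0,2,0,0,0,85],[0,0,0,0,0,0,85]]'
python3 - <<'E'
from h import *
shot('side','s12.png',(215,130,415,330),4)
shot('top','t12.png',(200,150,460,300),3)
s=monitor.read_state(); print(s['eef_pos'],s['eef_rot'],s['finger_gap'])
E
```

```text
clock: 18.6
eef_pos: [451.4, 140.2, 121.7]
eef_rot: [3.141, -0.0, 1.571]
wrist_force: [-0.2, 0.6, -0.1]
finger_gap: 79.8
clock: 19.3
eef_pos: [505.9, -51.6, 47.7]
eef_rot: [-3.137, -0.001, 1.569]
wrist_force: [0.7, -0.4, 0.7]
finger_gap: 80.2
[507.25040971 -50.80642083  50.30963848] [-3.14119446e+00 -9.55157345e-05  1.57085746e+00] 79.80853001103848
```

View pics/s12.png

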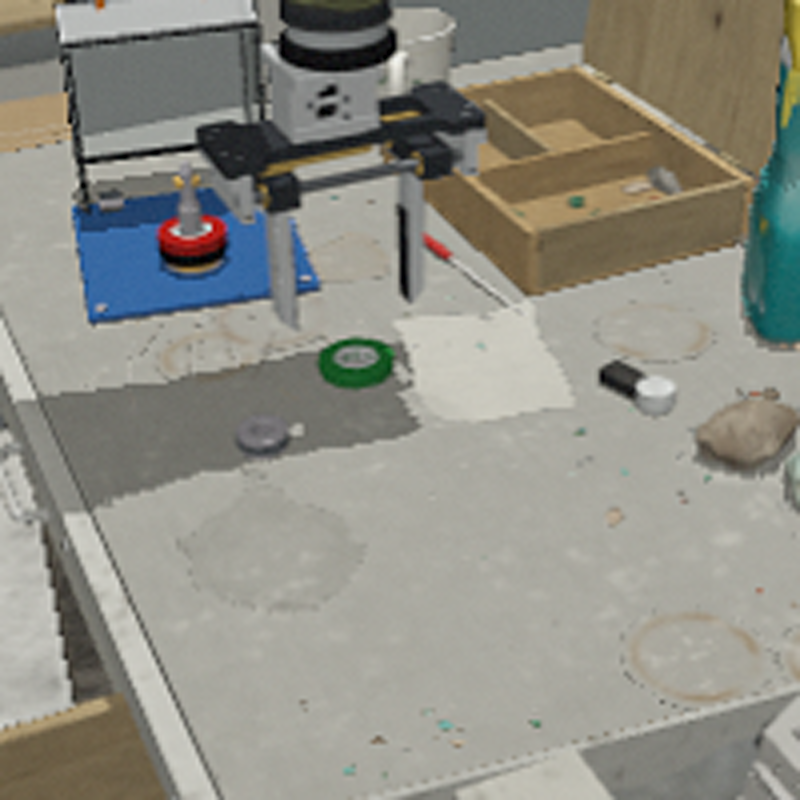

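View pics/t12.png

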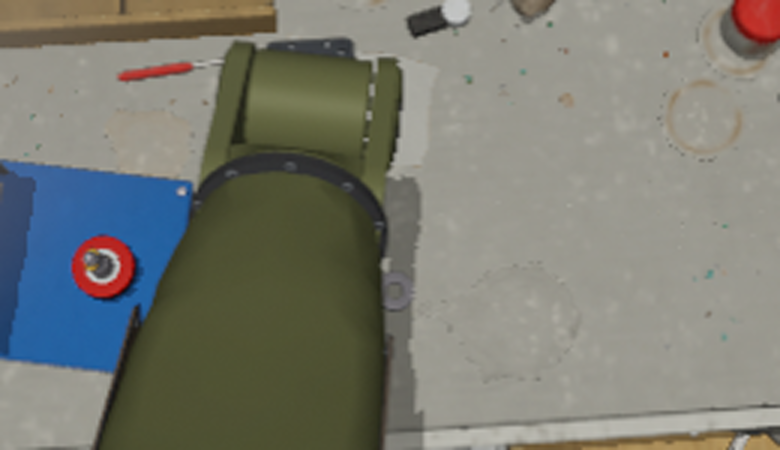

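```bash
python3 -m jog '[[0,0,2.5,0,0,0,85],[0,0,1.6,0,0,0,85],[0,0,0.55,0,0,0,85],[0,0,0,0,0,0,85],[0,0,0,0,0,0,35],[0,0,0,0,0,0,35],[0,0,0,0,0,0,35],[0,0,0,0,0,0,35]]' 30; python3 -m jog '[[0,0,0,0,0,0,35],[0,0,-2,0,0,0,35],[0,0,-4,0,0,0,35],[2,-0.7,-3,0,0,0,35],[4.5,-1.4,-2,0,0,0,35],[4.5,-1.4,-0.6,0,0,0,35],[4.5,-1.2,0,0,0,0,35],[3.63,-0.9,0,0,0,0,35]]'; python3 -m jog '[[0,0,0,0,0,0,35]]'
python3 - <<'E'
from h import *
shot('side','s13.png',(215,130,305,220),8)
s=monitor.read_state(); print(s['eef_pos'],s['eef_rot'],s['finger_gap'])
E
```

```text
clock: 20.2
eef_pos: [507.5, -51.1, 3.9]
eef_rot: [3.141, 0.0, 1.571]
wrist_force: [1.4, 0.4, 3.6]
finger_gap: 51.0
clock: 21.0
eef_pos: [450.7, 141.1, 119.4]
eef_rot: [3.141, -0.0, 1.571]
wrist_force: [-0.8, 0.4, -1.5]
finger_gap: 51.2
clock: 21.1
eef_pos: [450.5, 142.3, 119.1]
eef_rot: [-3.142, -0.0, 1.575]
wrist_force: [0.6, -0.4, -0.5]
finger_gap: 51.2
[451.08543414 140.63329926 119.01410183] [-3.14155722e+00 -9.02837534e-06  1.57379933e+00] 51.45280172974751
```

View pics/s13.png

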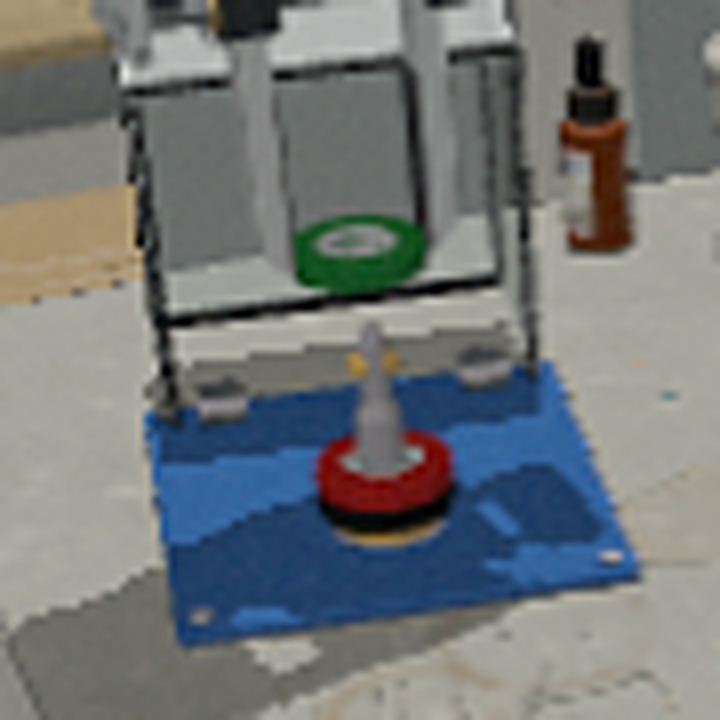

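```bash
python3 -m jog '[[0,0,0,0,0,0,35],[0,0,0,0,0,0,35]]'; python3 - <<'E'
from h import *
shot('side','s14.png',(230,150,280,195),14)
s=monitor.read_state(); print(s['eef_pos'],s['eef_rot'],s['finger_gap'])
print((proj('side',[s['eef_pos'],s['eef_pos']+[0,0,6.5],[451.2,140.3,91.5]])-[230,150])*14)
E
```

```text
clock: 21.35
eef_pos: [451.9, 138.3, 118.9]
eef_rot: [-3.141, 0.0, 1.569]
wrist_force: [0.1, -0.2, -0.4]
finger_gap: 51.0
[451.90973768 138.2243026  118.88864807] [-3.14137380e+00  9.34306904e-05  1.56906207e+00] 51.08904535745908
[[414.9568494  162.81056308]
 [412.10352774 134.6715366 ]
 [420.88678776 276.88401283]]
```

View pics/s14.png

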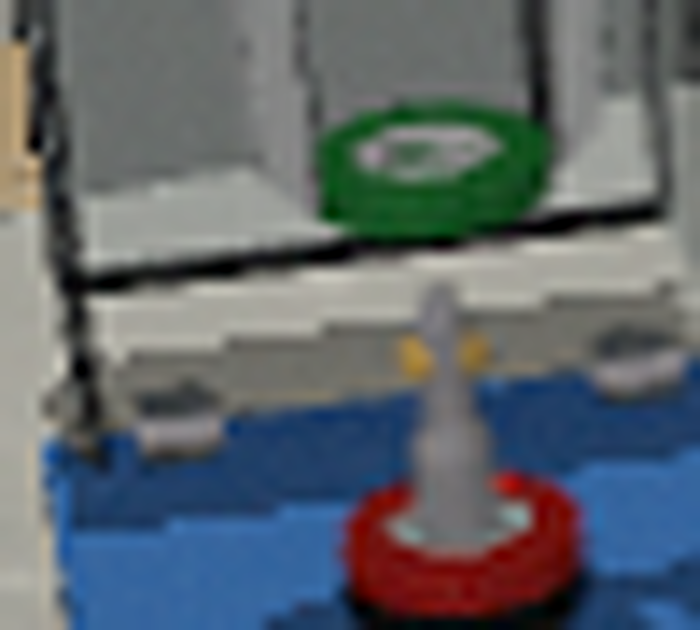

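```bash
python3 -m jog '[[0,0,0,0,0,0,35],[0,0,0,0,0,0,35],[0,0,1.5,0,0,0,35],[0,0,1,0,0,0,35],[0,0,0,0,0,0,35]]';python3 - <<'E'
from h import *
s=monitor.read_state(); print(s['eef_pos'],s['eef_rot'],s['finger_gap'])
E
```

```text
clock: 21.9
eef_pos: [451.0, 138.8, 92.7]
eef_rot: [-3.139, 0.001, 1.57]
wrist_force: [0.6, 0.1, -0.9]
finger_gap: 51.4
[450.97423055 138.84214513  92.72742083] [-3.13917232e+00  5.52975585e-04  1.57030439e+00] 51.39856498074337
```

```bash
python3 -m jog '[[0,0,1,0,0,0,35],[0,0,1,0,0,0,35],[0,0,0.6,0,0,0,35],[0,0,0.6,0,0,0,35],[0,0,0.6,0,0,0,35],[0,0,0.5,0,0,0,35],[0,0,0.4,0,0,0,35],[0,0,0,0,0,0,35]]'
```

```text
clock: 22.7
eef_pos: [451.4, 139.1, 46.5]
eef_rot: [-3.141, 0.0, 1.571]
wrist_force: [0.2, -0.1, -0.8]
finger_gap: 51.2
```

```bash
python3 -m jog '[[0,0,0.3,0,0,0,35],[0,0,0.3,0,0,0,35],[0,0,0.15,0,0,0,35],[0,0,0,0,0,0,35]]'
```

```text
clock: 23.1
eef_pos: [451.7, 139.2, 39.8]
eef_rot: [3.142, 0.0, 1.571]
wrist_force: [-2.4, -1.2, 5.4]
finger_gap: 51.2
```

```bash
python3 -m jog '[[0,0,0,0,0,0,85],[0,0,0,0,0,0,85],[0,0,0,0,0,0,85],[0,0,0,0,0,0,85],[0,0,-2,0,0,0,85],[0,0,-3,0,0,0,85],[0,0,-3,0,0,0,85]]'; python3 -m jog '[[-4,0,0,0,0,0,85],[-4,0,0,0,0,0,85],[-4,0,0,0,0,0,85],[-4,0,0,0,0,0,75],[-4,0,0,0,0,0,75],[-4,0,0,0,0,0,75],[0,0,0,0,0,0,75],[0,0,0,0,0,0,75]]'
python3 - <<'E'
from h import *
shot('side','s15.png',(215,110,335,260),5)
shot('top','t15.png',(200,150,460,300),3)
s=monitor.read_state(); print(s['eef_pos'],s['eef_rot'],s['finger_gap'])
E
```

```text
clock: 23.8
eef_pos: [451.3, 139.1, 120.3]
eef_rot: [-3.141, 0.0, 1.571]
wrist_force: [-0.5, 0.1, 0.7]
finger_gap: 79.8
clock: 24.6
eef_pos: [451.4, -101.2, 119.3]
eef_rot: [-3.141, -0.0, 1.569]
wrist_force: [-0.5, 0.3, 0.2]
finger_gap: 70.3
[ 451.58449041 -100.05324257  119.43448999] [-3.14142999e+00 -1.94452164e-04  1.57124067e+00] 70.6272791688117
```

View pics/s15.png

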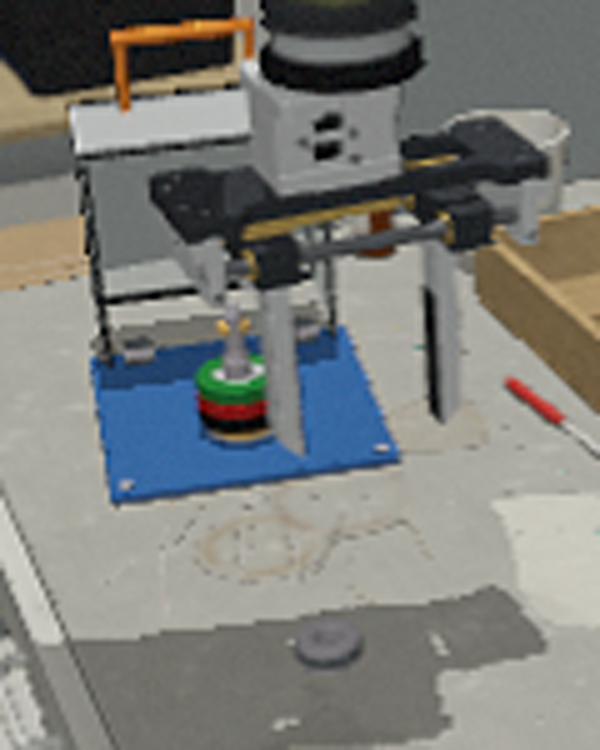

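View pics/t15.png

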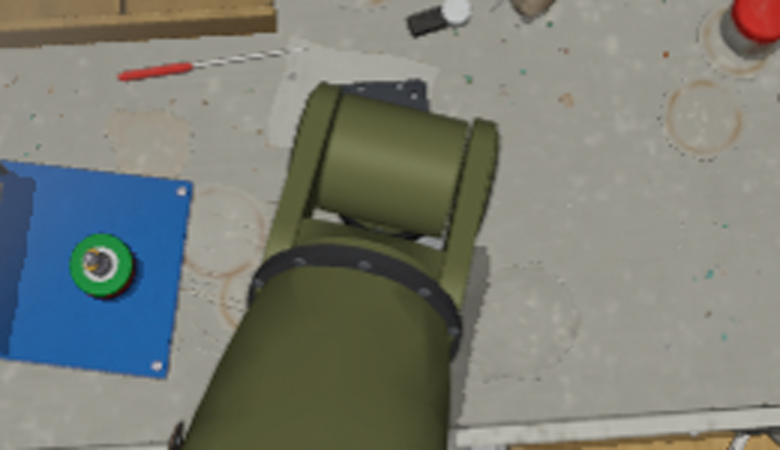

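```bash
python3 - <<'E'
from h import *
im=cv2.imread('pics/top0.png')
c=im[230:264,314:350]; cv2.imwrite('pics/c0.png',cv2.resize(c,None,fx=16,fy=16,interpolation=cv2.INTER_CUBIC))
print(np.round((proj('top',[[451.2,140.3,92],[417.7,-109.5,14]])),2))
E
```

```text
[[229.1  234.99]
 [331.13 246.61]]
```

View pics/c0.png

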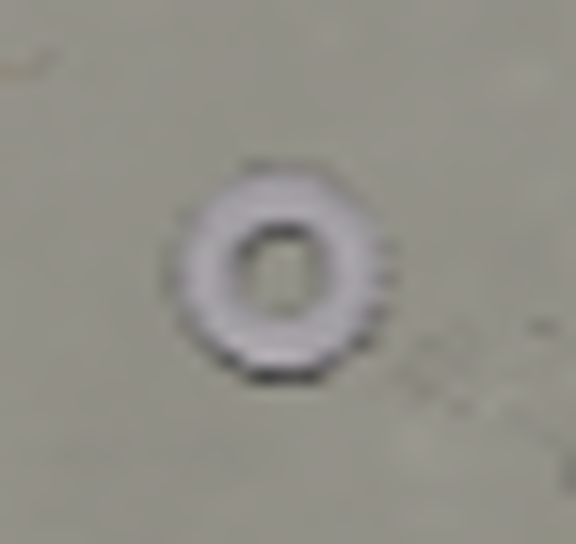

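```bash
python3 -m jog '[[-0.87,-3.3,0,0,0,0,65],[0,0,3,0,0,0,65],[0,0,3,0,0,0,65],[0,0,2,0,0,0,65],[0,0,0,0,0,0,65],[0,0,0,0,0,0,65],[0,0,0,0,0,0,65],[0,0,0,0,0,0,65]]'
python3 - <<'E'
from h import *
for i in range(3):
    shot('side','s16.png',(230,180,330,270),7)
    s=monitor.read_state(); print(s['eef_pos'],s['eef_rot'],s['finger_gap'])
E
```

```text
clock: 25.5
eef_pos: [419.2, -109.5, 40.5]
eef_rot: [3.14, 0.001, 1.571]
wrist_force: [-0.2, -0.7, 0.1]
finger_gap: 61.0
[ 419.08030634 -109.56139543   40.32860518] [3.14010508e+00 5.38631169e-04 1.57080988e+00] 61.28010244513148
[ 418.96156426 -109.56856253   40.14755696] [3.14041869e+00 3.87789482e-04 1.57067195e+00] 60.81123964020661
[ 418.845372  -109.5683746   39.9804126] [3.14074572e+00 3.02253762e-04 1.57066228e+00] 61.01473670783558
```

View pics/s16.png

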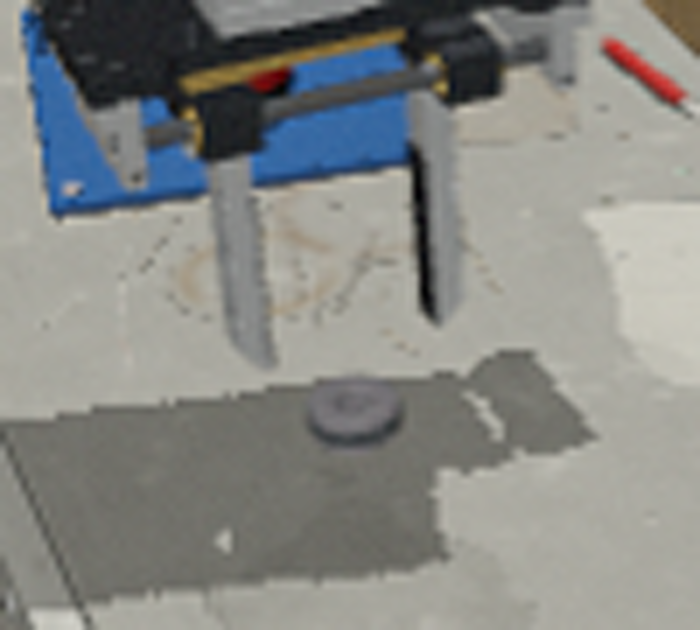

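Settled over the collar (its centre at about (355,410) in the crop). Go down and grip it firmly.

```bash
python3 -m jog '[[0,0,2,0,0,0,65],[0,0,1.55,0,0,0,65],[0,0,0,0,0,0,65],[0,0,0,0,0,0,65],[0,0,0,0,0,0,15],[0,0,0,0,0,0,15],[0,0,0,0,0,0,15],[0,0,0,0,0,0,15]]' 55; python3 -m jog '[[0,0,0,0,0,0,15],[0,0,0,0,0,0,15]]'; python3 -m jog '[[0,0,-2,0,0,0,15],[0,0,-3,0,0,0,15],[0,0,-3,0,0,0,15],[0,0,-3,0,0,0,15],[0,0,-1,0,0,0,15],[0,0,0,0,0,0,15],[0,0,0,0,0,0,15]]'
```

```text
clock: 26.45
eef_pos: [418.8, -109.6, 4.3]
eef_rot: [3.141, 0.0, 1.571]
wrist_force: [0.6, 0.2, 1.7]
finger_gap: 32.6
clock: 26.65
eef_pos: [418.7, -109.6, 4.2]
eef_rot: [3.141, 0.0, 1.571]
wrist_force: [-0.9, 0.1, 5.8]
finger_gap: 31.6
clock: 27.35
eef_pos: [418.1, -109.4, 122.7]
eef_rot: [-3.14, -0.001, 1.571]
wrist_force: [-0.7, -0.4, -1.6]
finger_gap: 31.7
```

```bash
python3 -m jog '[[4,0.5,0,0,0,0,15],[4,0.5,0,0,0,0,15],[4,0.5,0,0,0,0,15],[4,0.5,0,0,0,0,15],[4,0.5,0,0,0,0,15],[3,0.5,0,0,0,0,15],[1.5,0.26,0,0,0,0,15],[0.48,0,0,0,0,0,15]]'; python3 -m jog '[[0,0,0,0,0,0,15],[0,0,0,0,0,0,15],[0,0,0,0,0,0,15],[0,0,0,0,0,0,15],[0,0,0,0,0,0,15],[0,0,0,0,0,0,15]]'
python3 - <<'E'
from h import *
shot('side','s17.png',(230,150,280,195),14)
shot('top','t17.png',(200,200,300,280),6)
s=monitor.read_state(); print(s['eef_pos'],s['eef_rot'],s['finger_gap'])
print((proj('side',[s['eef_pos'],s['eef_pos']+[0,0,10],[451.2,140.3,91.5]])-[230,150])*14)
E
```

```text
clock: 28.15
eef_pos: [450.6, 141.4, 122.2]
eef_rot: [-3.139, 0.001, 1.572]
wrist_force: [-0.0, -0.5, -1.2]
finger_gap: 31.5
clock: 28.75
eef_pos: [451.3, 140.0, 124.0]
eef_rot: [3.141, -0.0, 1.57]
wrist_force: [-0.1, -0.2, -0.4]
finger_gap: 31.8
[451.26319224 140.16367068 124.00934044] [ 3.14151551e+00 -2.03979571e-05  1.57041545e+00] 31.741636323926695
[[407.14812362 138.02674407]
 [402.72461175  94.54401955]
 [420.88678776 276.88401283]]
```

View pics/s17.png

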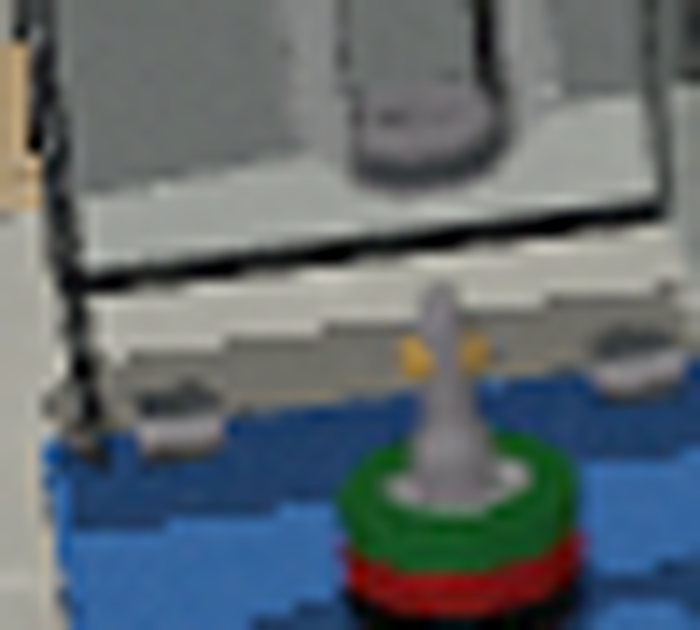

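View pics/t17.png

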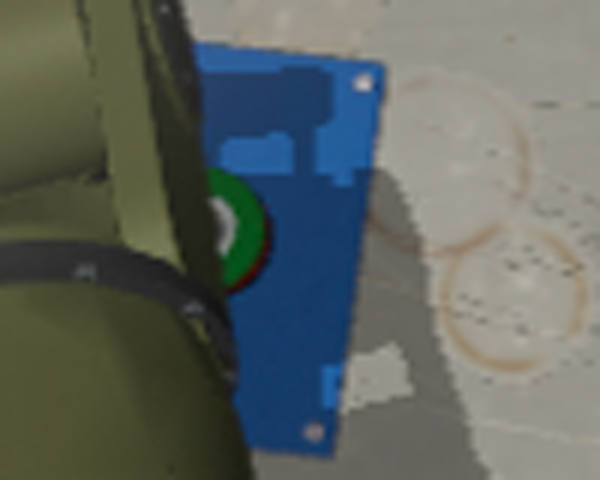

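```bash
python3 -m jog '[[0,0,1.5,0,0,0,15],[0,0,1,0,0,0,15],[0,0,0.5,0,0,0,15],[0,0,0.5,0,0,0,15],[0,0,0.3,0,0,0,15],[0,0,0.2,0,0,0,15],[0,0,0,0,0,0,15],[0,0,0,0,0,0,15]]'
python3 - <<'E'
from h import *
shot('side','s18.png',(230,150,280,195),14)
s=monitor.read_state(); print(s['eef_pos'],s['wrist_force'],s['finger_gap'])
E
```

```text
clock: 29.65
eef_pos: [451.3, 140.3, 84.2]
eef_rot: [3.141, -0.0, 1.571]
wrist_force: [-0.3, 0.0, -1.1]
finger_gap: 31.5
[451.3526817  140.31378751  84.20277306] [ 0.81861407  0.70088347 -1.36784527] 31.91927466720248
```

View pics/s18.png

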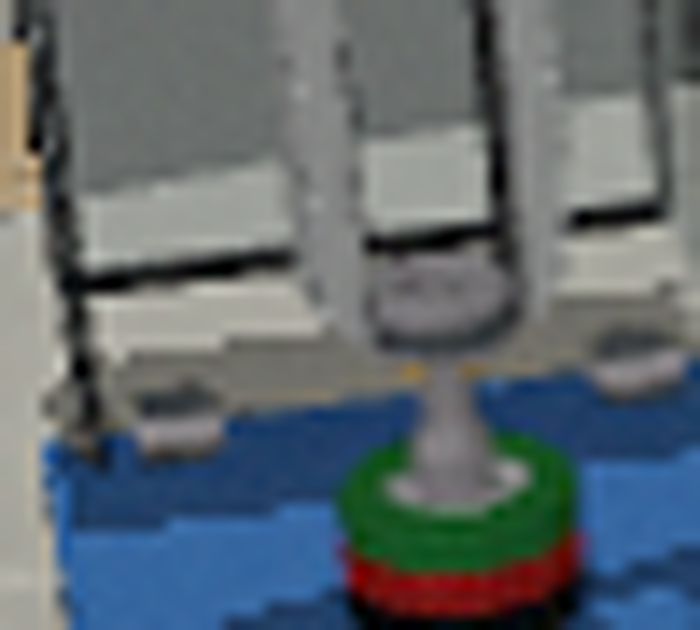

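```bash
python3 -m jog '[[0,0,0.3,0,0,0,15],[0,0,0.3,0,0,0,15],[0,0,0.3,0,0,0,15],[0,0,0,0,0,0,15]]'; python3 -m jog '[[0,0,0.3,0,0,0,15],[0,0,0.3,0,0,0,15],[0,0,0,0,0,0,15]]'
```

```text
clock: 30.1
eef_pos: [451.1, 140.3, 74.5]
eef_rot: [-3.141, -0.0, 1.571]
wrist_force: [1.1, 1.3, -1.7]
finger_gap: 31.8
clock: 30.4
eef_pos: [451.0, 140.2, 68.4]
eef_rot: [-3.141, 0.0, 1.571]
wrist_force: [1.1, 1.3, -2.1]
finger_gap: 31.6
```

```bash
python3 - <<'E'
from h import *
shot('side','s19.png',(230,150,280,195),14)
s=monitor.read_state(); print(s['eef_pos'],s['wrist_force'],s['finger_gap'])
E
```

```text
[451.06877571 140.24415515  68.57875556] [ 1.46134115  1.7964778  -2.70874625] 32.06150439085207
```

View pics/s19.png

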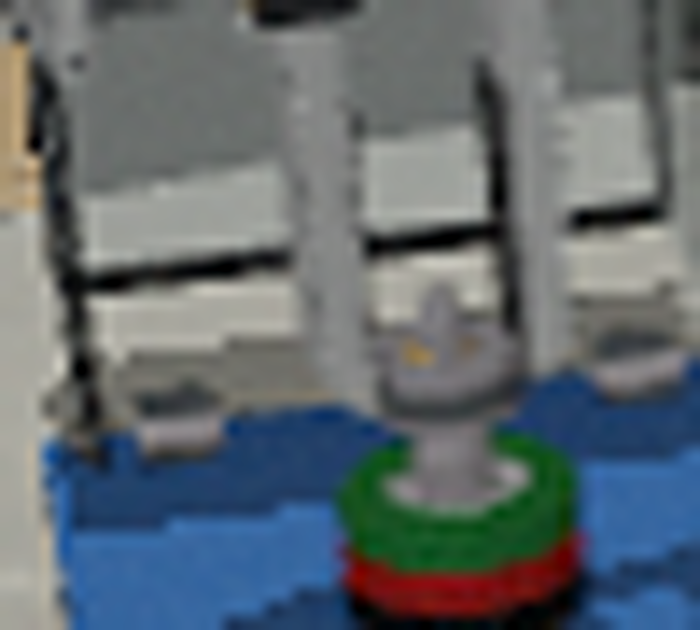

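```bash
python3 -m jog '[[0,0,0.3,0,0,0,15],[0,0,0.2,0,0,0,15],[0,0,0.1,0,0,0,15],[0,0,0,0,0,0,15]]'; python3 -m jog '[[0,0,0.1,0,0,0,15],[0,0,0.1,0,0,0,15],[0,0,0,0,0,0,15],[0,0,0,0,0,0,15]]'; python3 - <<'E'
from h import *
shot('side','s20.png',(230,150,280,195),14)
E
```

```text
clock: 30.85
eef_pos: [451.1, 140.2, 62.8]
eef_rot: [-3.141, 0.0, 1.571]
wrist_force: [0.4, 0.6, -1.8]
finger_gap: 31.7
clock: 31.25
eef_pos: [451.4, 140.4, 61.1]
eef_rot: [3.141, -0.0, 1.571]
wrist_force: [1.0, 1.9, 0.5]
finger_gap: 31.8
```

View pics/s20.png

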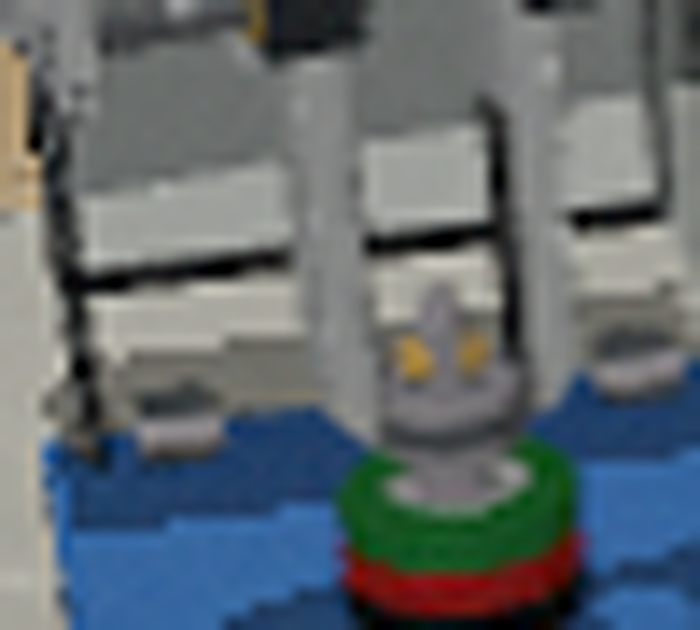

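```bash
python3 -m jog '[[0,0,0.1,0,0,0,15],[0,0,0,0,0,0,15]]'; python3 -m jog '[[0,0,0.1,0,0,0,15],[0,0,0,0,0,0,15]]'
```

```text
clock: 31.5
eef_pos: [451.5, 140.5, 60.4]
eef_rot: [3.141, -0.0, 1.571]
wrist_force: [-0.8, 2.4, 6.1]
finger_gap: 31.8
clock: 31.7
eef_pos: [451.7, 140.5, 60.0]
eef_rot: [3.14, -0.001, 1.571]
wrist_force: [-3.0, 2.1, 14.1]
finger_gap: 31.7
```

```bash
python3 -m jog '[[0,0,-0.1,0,0,0,15],[0,0,0,0,0,0,65],[0,0,0,0,0,0,65],[0,0,0,0,0,0,65],[0,0,0,0,0,0,65],[0,0,-2,0,0,0,65],[0,0,-4,0,0,0,65],[0,0,-4,0,0,0,65]]' 20; python3 -m jog '[[0,0,-4,0,0,0,65],[-3,0,-4,0,0,0,65],[-3,0,-1,0,0,0,65],[-3,0,0,0,0,0,65],[-3,0,0,0,0,0,65],[-3,0,0,0,0,0,65]]' 
python3 - <<'E'
from h import *
shot('side','s21.png',(220,100,300,220),6)
shot('top','t21.png',(120,140,320,300),4)
s=monitor.read_state(); print(s['eef_pos'],s['wrist_force'],s['finger_gap'])
E
```

```text
clock: 32.5
eef_pos: [450.7, 140.1, 160.9]
eef_rot: [-3.14, 0.0, 1.571]
wrist_force: [1.4, -0.3, 0.4]
finger_gap: 61.1
clock: 33.1
eef_pos: [451.0, -10.9, 250.1]
eef_rot: [3.141, 0.0, 1.571]
wrist_force: [-0.0, 0.3, 0.3]
finger_gap: 61.0
[451.06225321 -12.10884238 249.90597525] [-0.00163048  0.73964335 -0.09833582] 61.12622680933893
```

View pics/s21.png

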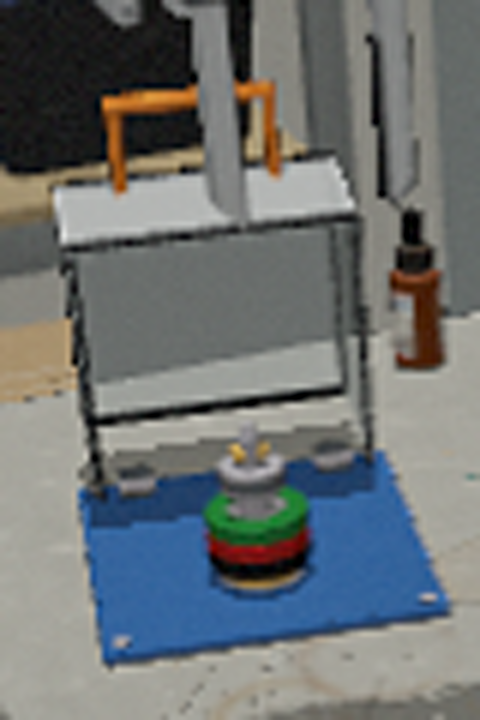

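View pics/t21.png

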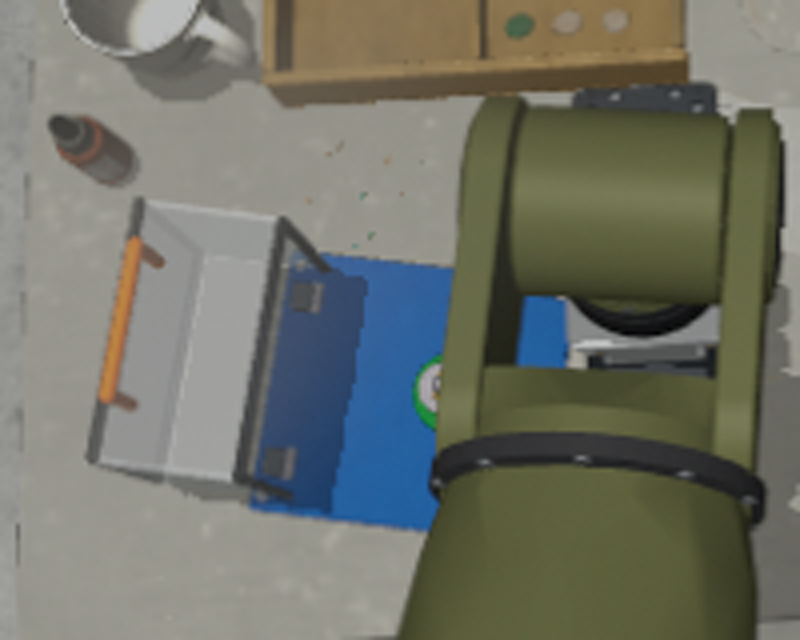

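```bash
python3 - <<'E'
from h import *
print(at_z('top',149.7,219.7,214), tri((149.7,219.7),(251.1-1.3,115.9-1.2)))
E
python3 -m jog '[[4.3,0.37,0,0,0,0,40],[4.3,0.37,0,0,0,0,40],[4.3,0.37,0,0,0,0,40],[4.3,0.37,0,0,0,0,40],[4.3,0.37,0,0,0,0,40],[4.3,0.37,0,0,0,0,40],[4.3,0.37,0,0,0,0,40],[0.35,0,0,0,0,0,40]]'; python3 -m jog '[[0,0,0,0,0,-0.1406,40],[0,0,0,0,0,-0.1406,40],[0,0,0,0,0,-0.1406,40],[0,0,0,0,0,-0.1406,40],[0,0,0,0,0,-0.1406,40],[0,0,0,0,0,-0.1406,40],[0,0,0,0,0,-0.1406,40],[0,0,0,0,0,-0.1406,40]]'; python3 -m jog '[[0,0,0,0,0,-0.1406,40],[0,0,0,0,0,-0.1406,40],[0,0,0,0,0,0,40],[0,0,0,0,0,0,40],[0,0,0,0,0,0,40]]'
python3 - <<'E'
from h import *
shot('side','s22.png',(190,60,310,180),6)
shot('top','t22.png',(120,140,320,300),4)
s=monitor.read_state(); print(s['eef_pos'],s['eef_rot'],s['joints'])
E
```

```text
[476.38323093 293.7433136  214.        ] (array([475.2445579 , 291.97196867, 218.90503505]), np.float64(0.3736760144956756))
clock: 34.0
eef_pos: [476.2, 298.9, 249.1]
eef_rot: [-3.14, -0.0, 1.574]
wrist_force: [0.3, 0.2, -0.0]
finger_gap: 37.7
clock: 34.8
eef_pos: [476.9, 294.6, 249.9]
eef_rot: [-3.141, -0.0, 2.701]
wrist_force: [0.3, 0.0, 1.1]
finger_gap: 37.6
clock: 35.3
eef_pos: [477.1, 294.7, 249.9]
eef_rot: [-3.142, -0.0, 2.973]
wrist_force: [-0.4, -0.4, 0.7]
finger_gap: 37.7
[477.13138771 294.74113384 249.96019687] [-3.14155540e+00 -6.55468781e-05  2.97458925e+00] [ 4.88046325e-01  2.94431453e-01  1.42461447e+00  1.05005867e-05
  1.42262140e+00 -9.15748153e-01]
```

View pics/s22.png

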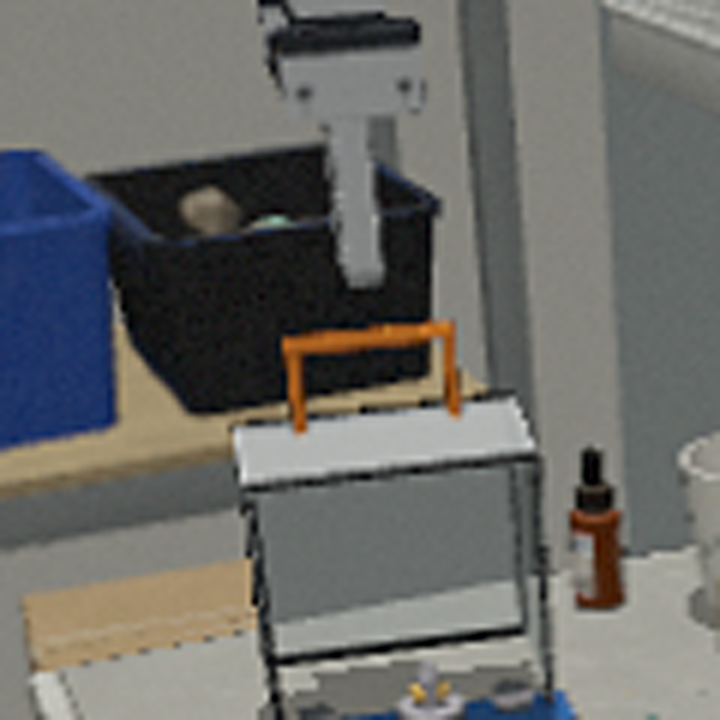

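```bash
python3 -m jog '[[0,-0.1,2,0,0,0,40],[0,0,1.5,0,0,0,40],[0,0,1.2,0,0,0,40],[0,0,0,0,0,0,40],[0,0,0,0,0,0,40]]' 15; python3 -m jog '[[0,0,0,0,0,0,5],[0,0,0,0,0,0,5],[0,0,0,0,0,0,5],[0,0,0,0,0,0,5],[0,0,0,0,0,0,5],[0,0,0,0,0,0,5]]' 15
python3 - <<'E'
from h import *
shot('side','s23.png',(190,60,310,180),6)
s=monitor.read_state(); print(s['eef_pos'],s['eef_rot'],s['finger_gap'],s['wrist_force'])
E
```

```text
clock: 35.9
eef_pos: [477.2, 293.9, 203.4]
eef_rot: [3.141, 0.0, 2.976]
wrist_force: [0.0, -0.9, -0.3]
finger_gap: 37.5
clock: 36.5
eef_pos: [477.0, 293.5, 203.1]
eef_rot: [-3.141, 0.0, 2.976]
wrist_force: [-0.4, -4.1, 2.6]
finger_gap: 9.1
[477.02973003 293.50792683 203.15348272] [-3.14114639e+00  8.65248203e-05  2.97641709e+00] 8.93353766277497 [-1.3476578  -4.14054556  3.45432762]
```

View pics/s23.png

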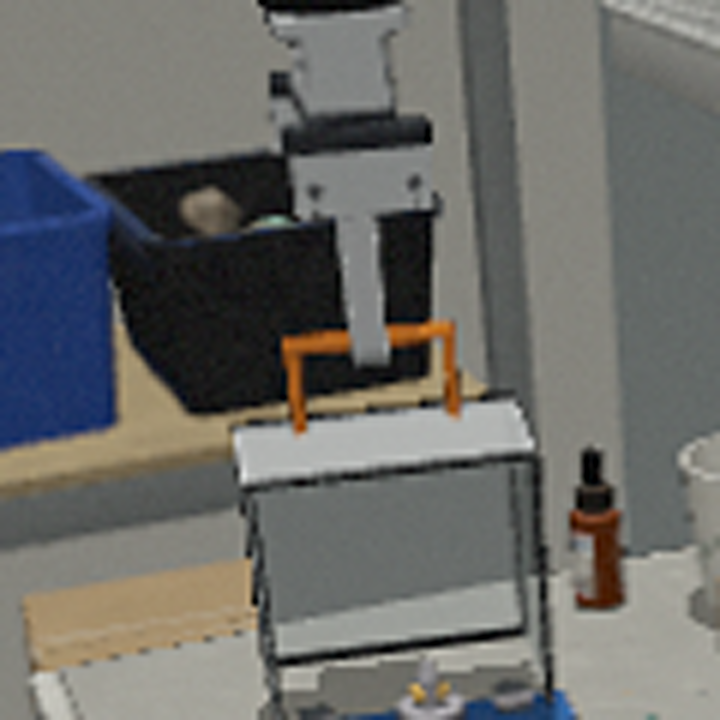

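```bash
python3 - <<'E'
import numpy as np
f=np.radians(18.43)+np.linspace(1.5,0,17); x=-205.5*np.cos(f); z=205.5*np.sin(f)
X=np.round(x/10,2);Z=np.round(z/10,2)
for a,b in zip(np.diff(X),-np.diff(Z)): print('[0,%.2f,%.2f,0,0,0,5]'%(a,b),end=',')
E
```

```text
[0,-1.88,-0.39,0,0,0,5],[0,-1.92,-0.21,0,0,0,5],[0,-1.92,-0.03,0,0,0,5],[0,-1.92,0.15,0,0,0,5],[0,-1.90,0.33,0,0,0,5],[0,-1.86,0.50,0,0,0,5],[0,-1.80,0.68,0,0,0,5],[0,-1.74,0.84,0,0,0,5],[0,-1.64,1.00,0,0,0,5],[0,-1.55,1.15,0,0,0,5],[0,-1.43,1.29,0,0,0,5],[0,-1.30,1.41,0,0,0,5],[0,-1.17,1.54,0,0,0,5],[0,-1.01,1.63,0,0,0,5],[0,-0.86,1.73,0,0,0,5],[0,-0.70,1.79,0,0,0,5],
```

```bash
python3 -m jog '[[0,-1.88,-0.39,0,0,0,5],[0,-1.92,-0.21,0,0,0,5],[0,-1.92,-0.03,0,0,0,5]]'; python3 -m jog '[[0,-1.92,0.15,0,0,0,5],[0,-1.9,0.33,0,0,0,5],[0,-1.86,0.5,0,0,0,5],[0,-1.8,0.68,0,0,0,5],[0,-1.74,0.84,0,0,0,5],[0,0,0,0,0,0,5]]'
python3 - <<'E'
from h import *
shot('side','s24.png',(190,60,310,200),5)
s=monitor.read_state(); print(s['eef_pos'],s['eef_rot'],s['finger_gap'],s['wrist_force'])
E
```

```text
clock: 36.85
eef_pos: [467.5, 237.5, 209.7]
eef_rot: [3.14, 0.0, 2.977]
wrist_force: [-0.3, 1.8, 1.2]
finger_gap: 8.7
clock: 37.45
eef_pos: [451.9, 145.1, 183.6]
eef_rot: [-3.141, -0.001, 2.975]
wrist_force: [-3.4, -1.1, 1.0]
finger_gap: 8.9
[452.0868846  145.84315622 184.05810625] [-3.14131199e+00 -1.05757662e-03  2.97542447e+00] 9.340139476256976 [-5.03871446 -1.95460488  2.0450016 ]
```

View pics/s24.png

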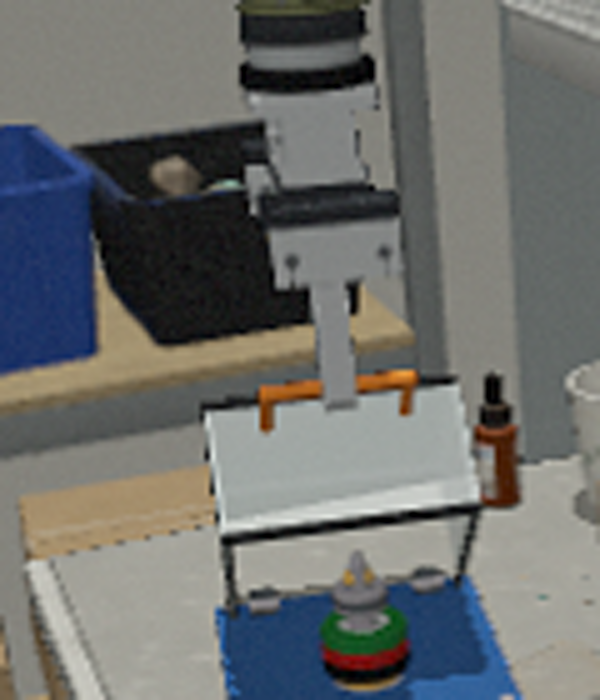

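```bash
python3 -m jog '[[0,-1.64,1,0,0,0,5],[0,-1.55,1.15,0,0,0,5],[0,-1.43,1.29,0,0,0,5],[0,-1.3,1.41,0,0,0,5],[0,-1.17,1.54,0,0,0,5],[0,-1.01,1.63,0,0,0,5],[0,0,0,0,0,0,5]]'; python3 -m jog '[[0,-0.86,1.73,0,0,0,5],[0,-0.5,1.2,0,0,0,5],[0,0,0,0,0,0,5],[0,0,0,0,0,0,5]]'
python3 - <<'E'
from h import *
shot('side','s25.png',(190,60,310,240),4)
s=monitor.read_state(); print(s['eef_pos'],s['eef_rot'],s['finger_gap'],s['wrist_force'])
E
```

```text
clock: 38.2
eef_pos: [438.9, 66.0, 102.8]
eef_rot: [-3.141, -0.001, 2.976]
wrist_force: [-2.7, -1.7, -0.6]
finger_gap: 8.9
clock: 38.6
eef_pos: [436.9, 53.5, 75.1]
eef_rot: [-3.142, -0.001, 2.977]
wrist_force: [-2.9, -1.3, -1.1]
finger_gap: 9.0
[436.93435338  53.57106895  75.22159581] [ 3.14147580e+00 -4.65501724e-04  2.97685115e+00] 9.084640505415138 [-3.73210207 -0.90136876 -0.79755273]
```

View pics/s25.png

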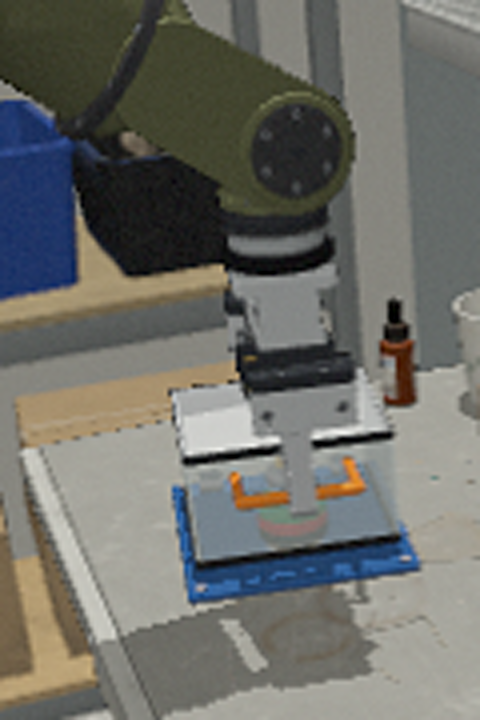

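```bash
python3 -m jog '[[0,-0.1,0.3,0,0,0,5],[0,-0.1,0.2,0,0,0,5],[0,0,0,0,0,0,5],[0,0,0,0,0,0,5]]' 25; python3 -m jog '[[0,0,0.2,0,0,0,5],[0,0,0,0,0,0,5],[0,0,0,0,0,0,5]]'; python3 -m jog '[[0,0,0.2,0,0,0,5],[0,0,0,0,0,0,5],[0,0,0,0,0,0,5]]'
```

```text
clock: 39.05
eef_pos: [436.6, 51.6, 69.9]
eef_rot: [3.141, -0.0, 2.977]
wrist_force: [-3.7, 4.9, -2.5]
finger_gap: 8.7
clock: 39.35
eef_pos: [436.5, 51.0, 67.9]
eef_rot: [-3.141, -0.0, 2.977]
wrist_force: [-5.3, -2.5, 0.2]
finger_gap: 8.4
clock: 39.65
eef_pos: [436.7, 50.7, 66.7]
eef_rot: [-3.141, 0.0, 2.977]
wrist_force: [-10.1, -5.0, 14.5]
finger_gap: 8.6
```

```bash
python3 -m jog '[[0,0,0,0,0,0,38],[0,0,0,0,0,0,38],[0,0,0,0,0,0,38],[0,0,0,0,0,0,38]]'; python3 -m jog '[[0,0,-1.5,0,0,0,38],[0,0,-3,0,0,0,38],[0,0,-4,0,0,0,38],[0,0,-4,0,0,0,38],[0,-4,-2,0,0,0,38],[0,-4,0,0,0,0,38],[0,-4,0,0,0,0,38],[0,-4,0,0,0,0,38]]'; python3 -m jog '[[0,-4,0,0,0,0,38],[0,-4,0,0,0,0,38],[0,-4,0,0,0,0,38],[0,0,0,0,0,0,38]]'
python3 - <<'E'
from h import *
shot('side','s26.png',(200,90,310,230),5)
shot('top','t26.png',(120,110,320,300),4)
save('top','t27.png')
s=monitor.read_state(); print(s['eef_pos'],s['eef_rot'],s['finger_gap'],s['wrist_force'])
X=np.array([.1645,.9864]); h=np.array([451.2,140.3])+105*X
b=h-195*X; print(b,(proj('top',[[*b,81]])-[120,110])*4,(proj('side',[[*b,81]])-[200,90])*5)
E
```

```text
clock: 40.05
eef_pos: [436.8, 51.2, 65.8]
eef_rot: [3.141, 0.0, 2.977]
wrist_force: [0.4, -0.3, -0.3]
finger_gap: 34.8
clock: 40.85
eef_pos: [409.9, -108.1, 211.0]
eef_rot: [-3.141, 0.001, 2.977]
wrist_force: [1.1, -0.2, 0.2]
finger_gap: 35.6
clock: 41.25
eef_pos: [389.8, -228.3, 210.6]
eef_rot: [-3.141, -0.0, 2.973]
wrist_force: [0.7, 0.9, -0.7]
finger_gap: 35.8
[ 390.43361968 -225.38755356  210.60024011] [ 3.14131669e+00 -2.52581840e-04  2.97490617e+00] 35.45731763823981 [0.18051176 0.54474141 0.15383945]
[436.395  51.524] [[583.99820885 518.45626655]] [[322.74366432 478.90459119]]
```

View pics/s26.png

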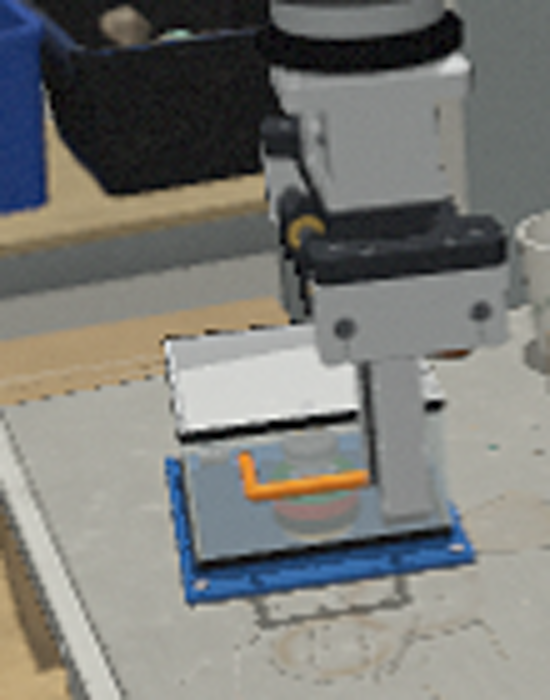

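View pics/t26.png

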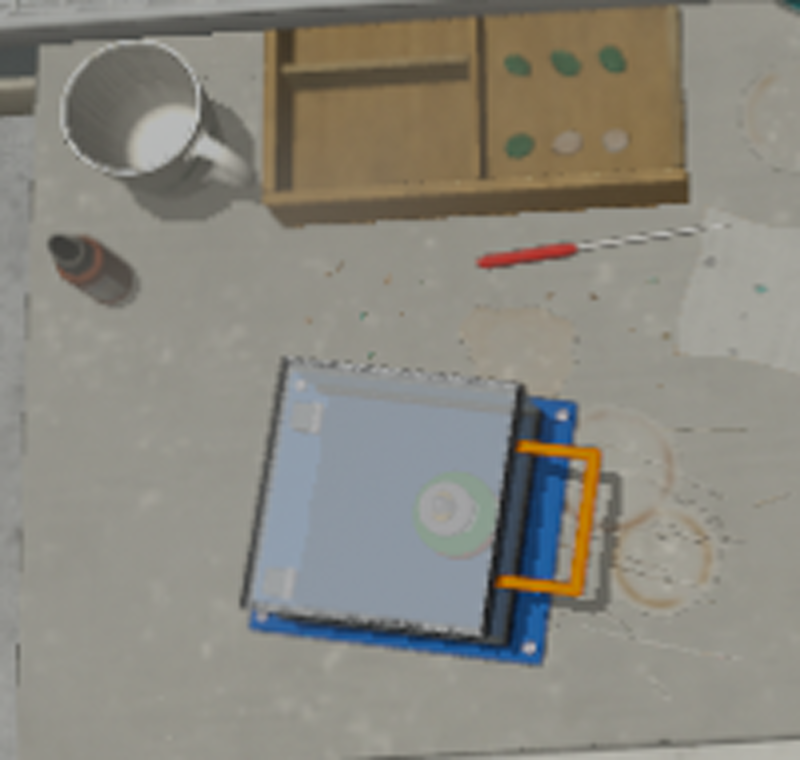

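```bash
python3 -m jog '[[0,-4,0,0,0,0,38],[0,-4,0,0,0,0,38],[0,-4,0,0,0,0,38],[0,-3,0,0,0,0,38],[0,0,0,0,0,0,38],[0,0,0,0,0,0,38],[0,0,0,0,0,0,38]]'
python3 - <<'E'
from h import *
shot('side','s28.png',(215,140,305,220),8)
save('side','s29.png')
shot('top','t28.png')
X=np.array([.1645,.9864]); h=np.array([451.2,140.3])+105*X; b=h-195*X
print((proj('side',[[*b,81]])-[215,140])*8)
E
```

```text
clock: 42.05
eef_pos: [366.6, -371.7, 210.9]
eef_rot: [3.141, 0.0, 2.978]
wrist_force: [1.0, 0.5, 0.0]
finger_gap: 35.9
[[396.38986291 366.2473459 ]]
```

View pics/s28.png

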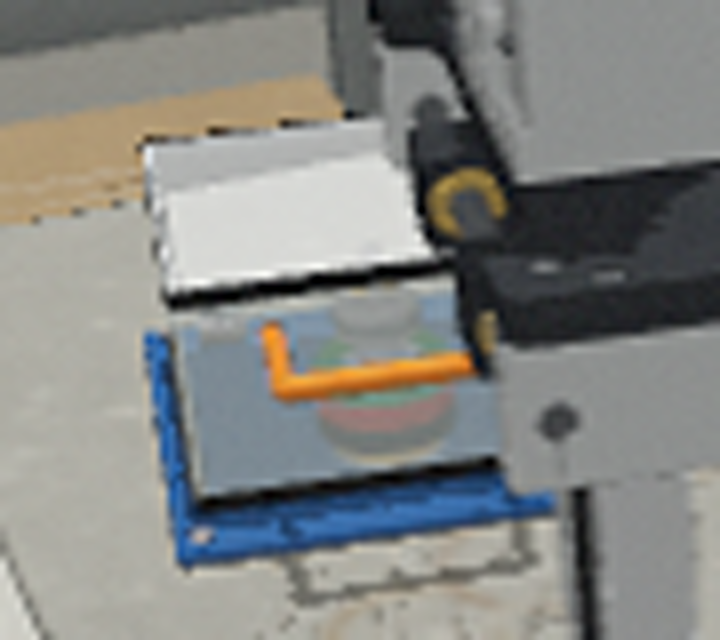

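View pics/s29.png

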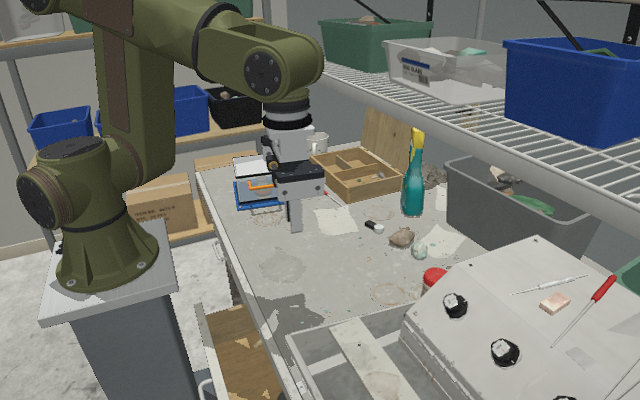

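View pics/t28.png

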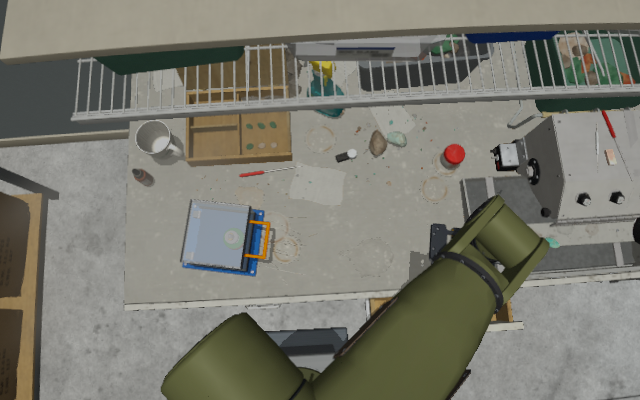

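```bash
python3 -c "
from cell import order
print(order.sign_off())"
```

```text
the job is handed in; nothing more can be done
None
```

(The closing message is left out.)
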